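Roll the pipe spool over the sill into its marking place

TASK

Take the rubber chock away from in front of the steel pipe spool and put it in the shallow tray. Then roll the spool along the bed by pushing on its top - never on its side, never pressing it with more than 18 N, without lifting it or letting it run away - over the low sill until it drops behind it and lies at the mark against the back stop. Leave it there at rest, and do not disturb the other things on the bench.

Things in the scene. Friction and masses are not known exactly. Their poses are not given: they have to be found in the camera images.
- bed: Roll-in marking bed, fixed: flat plate faced with grey rubber, 188 mm wide (x), 340 mm long (y from -235 to +105 mm), running surface 12 mm above the bench. Origin on the bench, mid-width; its +y is the rolling direction. Side guides (inner faces x = +-80 mm, 22 mm high over the surface) lead the spool with 5 mm play. Across it lie an end bar (-y end), a low sill, then a back stop.
- bed_sill (a point): Aluminium sill, a hard bar across the bed, 12 mm wide; this point lies at its middle in plan but on the running surface, bed y = -7 mm; axes as the bed's. Its top stands h above this point, set by hand anywhere from 3.5 to 9 mm: not measured, to be felt. The spool meets its near edge with the axis 20 (h = 3.5) to 31 mm (h = 9) short of that edge and then rises by h.
- bed_mark (a point): The mark (black lines on the guides), on the running surface, bed x = 0, y = +30 mm; axes as the bed's. The spool's place: lying on the running surface, its axis 59.5 mm above this point, against or nearly against the back stop (18 mm high, face 43.2 mm past the mark; they touch with the axis 0.6 mm past it). The sill's near edge is 43.2 mm, its far edge 31.2 mm before the mark.
- spool: Stainless pipe spool, about 0.9 kg, lying across the bed on its -y part: smooth barrel 102 mm in diameter, a clamp ferrule (disc 119 mm in diameter, 6 mm thick) at each end on which it rolls; 150 mm long, too thick to grip. Origin mid-length on the axis, 59.5 mm above the running surface at the start; x along the axis, y and z turn with it. See spool_mid for how it rolls.
- spool_mid (a point): The same point as the spool's origin; the barrel's top is 51 mm above it. Rolling without slip the spool goes 0.54 mm per mm that a fingertip drives the barrel's top; on the flat it stops soon after release. All is rigid: 1 mm too deep is 8 N or more. Crossing the sill takes a press of some 10 to 16 N, held while it rises. Starts 160 to 195 mm before the mark.
- chock: Black rubber wedge chock, 100 mm long (y), 40 wide (x), 40 high, 0.15 kg, on the bed ahead of the spool. Origin at the centre of its underside. The thin nose (6 mm high, y = -50 mm) points to -y under the barrel, the slope rises to 40 mm at y = 0; from there to y = +50 mm the top is flat. The nose is caught under the barrel: draw the chock 45 mm forward (+y) off the spool, clearing the sill, before lifting it out.
- chock_grip (a point): Where to grip the chock from above, across its 40 mm width (x): at chock y = +32 mm, 26 mm above its underside; 95 mm ahead of the spool's axis at the start.
- tray: Shallow white plastic tray, open, fixed, 180 mm (x) by 170 mm (y), 30 mm high, walls and floor 3 mm. Origin at the centre of its underside on the bench; it stands left of the bed.
- bottle_a: Bystander: filled glass bottle with gold cap, 78 mm in diameter, 205 mm high; origin at its underside.
- bottle_b: Bystander: a second bottle, the same.
- carton: Bystander: octagonal orange gift carton, 110 mm across, 75 mm high; origin at its underside.
- offcut: Bystander: plain offcut of tube, 102 mm in diameter, 85 mm high, standing on end right of the bed, no ferrules; origin at its underside.
- gasket: Bystander: flat rubber ring, 119 mm in diameter, 6 mm thick, lying on the bench; origin at its underside.
- clamp: Bystander: steel pipe clamp ring, 137 mm in diameter, 24 mm high, lying on the bench beyond the bed; origin at its underside.
- spanner: Bystander: open-ended spanner, 200 mm long, lying on the bench between bed and robot; origin at its middle.
Mind the look-alikes: they are no part of the job. What is meant by the chock is not red, and is the larger of those in its own colour.

How it is judged:
By the outcome, as a careful person would: the job done as asked, in the order asked, and still so for the second after the job is handed in, with the robot touching nothing.
It also fails if it takes over 72 s, if anything falls off the work surface, if the arm or the gripper's body presses on something with over 40 N, if the wrist force passes 120 N, or if a joint passes its speed limit or range.

ROBOT

A 6-joint arm with a two-finger parallel gripper is mounted at the origin on the work surface. World frame = base frame: x ahead of the robot, y to its left, z up, the work surface at z = 0. Lengths are in m, angles in rad, forces in N, time in s.
With the tool pointing down it reaches from about 0.275 to 0.75 m from the base axis. Payload 10.2 kg.
Tool frame: the origin (TCP) lies between the finger pads; the fingertips stand ahead of it and the grasp point (between the pads) is the TCP (robot.tips_ahead is the z of the fingertips in the tool frame, in m); z points along the fingers, y is the direction in which the jaws open and shut (so a half turn about z gives the same grasp; the last joint's range is limited). The gripper opens to 85 mm and grips with 20 to 120 N. Pads are 22 mm wide; open, the fingers measure 114 mm over their backs; the gripper's body (76 mm by 85 mm) begins 54 mm behind the grasp point. The pads swing forward as they close: fully open they stand 13 mm farther back than shut.
Start: joints at [-1.396, 0.313, 1.498, -0, 1.331, -0.223], TCP at [0.203, -0.484, 0.25] pointing down, gripper open.
Joint ranges: [-2.94, 2.94], [-0.97, 2.17], [0.19, 2.56], [-1.23, 4.37], [0.02, 3.11], [-2.88, 2.88]. Speed limits (rad/s): [2.39, 2.39, 3.01, 3.14, 3.14, 3.14].

INTERFACE

Orientations are given as a unit quaternion [w, x, y, z].
In Python, from workcell import robot gives the robot as it stands.
- The arm moves only by the tool move_arm, never from a script. Its argument "rows" is a list of rows, each a list of 3 entries, a list of its own where there are three numbers: the finger opening in mm, from 0 to 85.4, then the shift along the tool's x, y, z in mm, then the turn, a rotation vector about the tool's x, y, z in units of 5 degrees (1.0 is 5 degrees). In form: [[jaw, [tx, ty, tz], [wx, wy, wz]], ...]. A call has exactly 8 rows; each row is the pose to reach, as a shift and turn from the pose commanded when the call began, along the tool's axes at that moment; what a row does not reach only later rows make up. A row lasts 1/10 s, in which the tool goes at most 50 mm and 8.59 degrees, less where a joint would pass 70% of its speed; a pose out of reach is approached as far as the arm can. A call with a gripper value outside its range is refused whole. The fingers move at their own pace and stop on an object; "grip_force" is the grip in N (left out, the last holds). Time passes only in rows, so rows that repeat a pose let the fingers close, or fill a call up. It gives the time, the measured TCP pose, the force and the opening at its end, in the units of the state.
- robot.state(): the state, without advancing time (a new reading comes with each control period).
- robot.snapshot(name): name is "scene" or "top" or "wrist"; returns the picture (384x512x3 uint8, red, green, blue); there is no depth.
- robot.camera_info(name): a dict with "intrinsics" (3x3 intrinsics, pixels), "xyz" and "orientation" of the camera in the world. Camera axes: x right, y up, looking along -z (the intrinsics and any distortion apply to the point x, -y, -z); pixel columns grow to the right and rows downward; lengths in m; the calibration is good to about 2 mm. The wrist camera is an equidistant fisheye: a pixel r from the principal point sees the ray r / f radians off the axis. A picture is of the moment at which its call begins: read the wrist's pose just before it. camera_info takes no time and is no camera call; for the wrist camera it gives the pose at the moment of the call.
- robot.hand_in(): hands the job in, once; it reports no verdict.
The state is a dict: "t": time; "joints": joint angles; "qd": joint speeds; "tau": joint torques, N m; "position": TCP position; "eef_rot": TCP orientation; "force": force on the tool from outside, world axes, zero at the start; "moment": the same for the moment, N m; "finger_gap": finger opening in m.
Only numpy, scipy, OpenCV 4.12 (cv2) and the standard library are available. Lean on these libraries where they do the work, as an engineer would, in place of code of your own. Each camera call takes 0.05 s, during which the arm holds its last target. There are 200 camera calls.

## Working session

There is one attempt and no reset: what is moved stays moved. The work goes in short steps, Python scripts to look and compute and a tool call to move; the robot and the scene stay as the last step left them, time stands still between calls to the robot, and variables do not carry over. Pictures are saved under pics/ and viewed, about 8 in all and at most 12, crops included, and the job is handed in when it is done.

Besides the shell and the picture viewer there is one more tool, called after "Call:" by a JSON object that holds its "op" and its "data", one argument or row to a line. move_arm: Moves the arm, as the interface text tells. Its arguments: {"type":"object","properties":{"rows":{"type":"array"},"grip_force":{"type":"number"}},"required":["rows"]}

```bash
mkdir -p pics; ls; cat > h.py <<'E'
import numpy as np, cv2
from scipy.spatial.transform import Rotation as R
from workcell import robot
def q2R(q): return R.from_quat([q[1],q[2],q[3],q[0]])
def ray(ci,px):
    K=np.array(ci["intrinsics"]); 
    d=np.array([(px[0]-K[0,2])/K[0,0],(px[1]-K[1,2])/K[1,1]])
    return d
def cam(name):
    ci=robot.camera_info(name); return np.array(ci["intrinsics"]),np.array(ci["xyz"]),q2R(ci["orientation"]).as_matrix(),ci
def pix2plane(name,px,z,c=None):
    K,p,Rm,_=c or cam(name)
    a=(px[0]-K[0,2])/K[0,0]; b=(px[1]-K[1,2])/K[1,1]
    if name=="wrist":
        r=np.hypot(a,b); v=np.array([a/r*np.sin(r),b/r*np.sin(r),np.cos(r)]) if r>1e-9 else np.array([0,0,1.])
    else: v=np.array([a,b,1.])
    d=Rm@np.array([v[0],-v[1],-v[2]])
    return p+d*(z-p[2])/d[2]
def proj(name,P,c=None):
    K,p,Rm,_=c or cam(name)
    v=Rm.T@(np.array(P)-p); v=np.array([v[0],-v[1],-v[2]])
    if name=="wrist":
        th=np.arctan2(np.hypot(v[0],v[1]),v[2]); n=np.hypot(v[0],v[1])+1e-12; u=v[:2]/n*th
    else: u=v[:2]/v[2]
    return K[:2,:2]@u+K[:2,2]
E
python3 - <<'E'
from h import *
for n in ("scene","top"):
    im=robot.snapshot(n); cv2.imwrite(f"pics/{n}0.png",im[:,:,::-1]); cv2.imwrite(f"pics/{n}0b.png",cv2.resize(im[:,:,::-1],(800,600),interpolation=cv2.INTER_CUBIC))
    print(robot.camera_info(n))
print(robot.camera_info("wrist")); print(robot.state()); print(robot.tips_ahead)
E
```

```text
pics
{'intrinsics': array([[485.40748044,   0.        , 256.70406599],
       [  0.        , 485.40748044, 196.43324276],
       [  0.        ,   0.        ,   1.        ]]), 'xyz': array([ 1.47707749, -0.3831492 ,  0.94125768]), 'orientation': array([0.74102658, 0.34595995, 0.23073699, 0.52721131])}
{'intrinsics': array([[358.15699537,   0.        , 251.87189539],
       [  0.        , 358.15699537, 191.72395   ],
       [  0.        ,   0.        ,   1.        ]]), 'xyz': array([ 0.47287964, -0.02276499,  0.92014809]), 'orientation': array([ 0.71023854,  0.02339673, -0.03561543, -0.70267015])}
{'intrinsics': array([[297.31863964,   0.        , 253.00443423],
       [  0.        , 297.31863964, 186.60263331],
       [  0.        ,   0.        ,   1.        ]]), 'xyz': array([ 0.2821181 , -0.45095843,  0.37370136]), 'orientation': array([ 0.82116277, -0.13810284,  0.09205259, -0.54602713])}
{'t': 0.1, 'joints': array([-1.39639665e+00,  3.13398135e-01,  1.49834790e+00,  3.24580939e-05,
        1.33104584e+00, -2.23435518e-01]), 'qd': array([-0.00179221, -0.00114102, -0.00413492, -0.00075805, -0.00095114,
        0.00095172]), 'tau': array([ 2.00173534e-03, -4.12897861e+01, -2.60143822e+01, -2.41708358e-04,
        3.03338675e-03, -2.13849000e-05]), 'position': array([ 0.20333821, -0.48379308,  0.24979519]), 'eef_rot': array([-5.99043990e-04,  9.80281631e-01,  1.97604566e-01,  3.04575332e-05]), 'force': array([ 0.35007131,  0.50755924, -0.69460939]), 'moment': array([0.00972409, 0.02579291, 0.0198371 ]), 'finger_gap': 0.08560204548026705}
0.019
```

View pics/top0b.png

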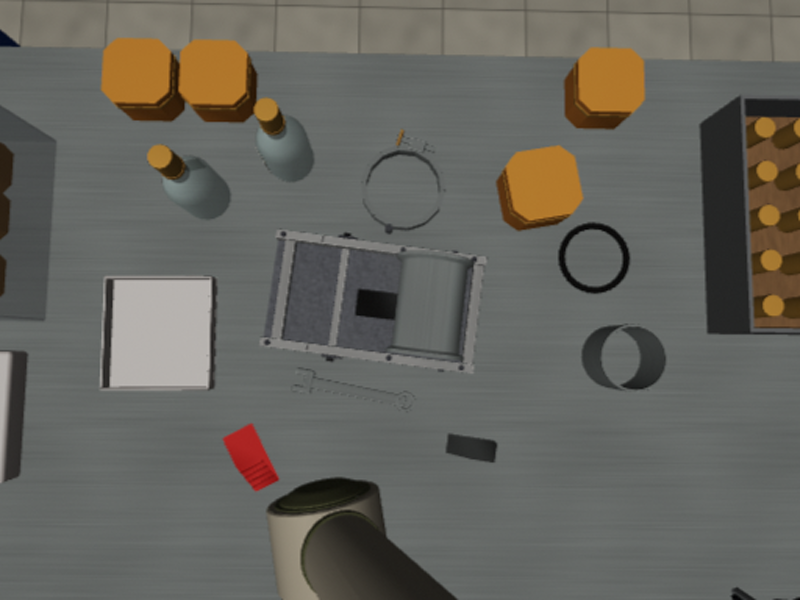

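View pics/scene0b.png

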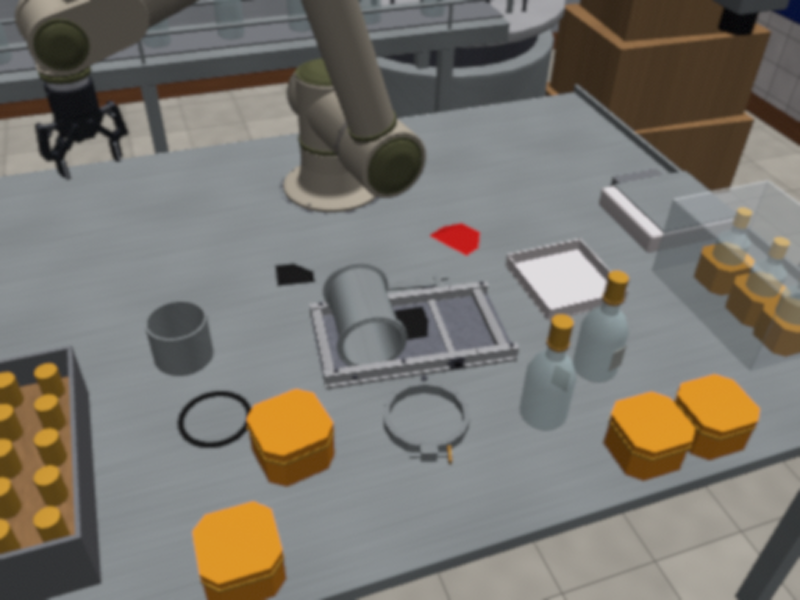

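Shown: red wedge at (250,458), a small black block on the bench at (471,448) and a black wedge on the bed ahead of the spool at (377,304). The last one fits: it is not red, and it is larger and on the bed. I'll confirm this in a crop.

```bash
python3 - <<'E'
from h import *
im=cv2.imread("pics/top0.png")[140:260,160:320]
cv2.imwrite("pics/crop1.png",cv2.resize(im,None,fx=5,fy=5,interpolation=cv2.INTER_CUBIC))
E
```

```text
(no output)
```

View pics/crop1.png

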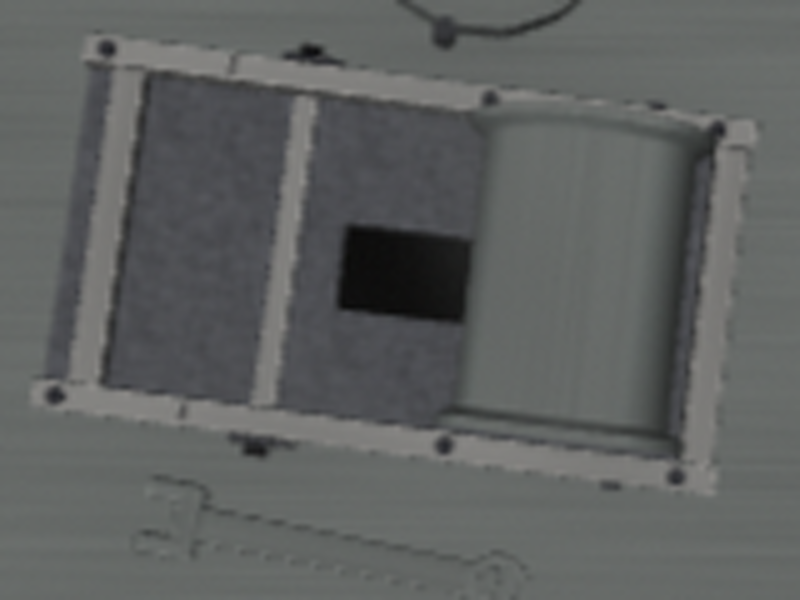

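The crop confirms it. The chock's back edge corners are at crop (345,226) and (340,310), with the slope running under the spool. The sill runs from (305,97) to (265,403), and the mark ticks are at (235,62) and (183,411).

```bash
python3 - <<'E'
from h import *
c=cam("top")
f=lambda u,v,z: pix2plane("top",((u+.5)/5-.5+160,(v+.5)/5-.5+140),z,c)[:2]*1000
for n,u,v,z in [("oTL",85,37,.034),("oTR",757,122,.034),("oBL",33,402,.034),("oBR",714,490,.034),("silT",305,97,.018),("silB",265,403,.018),("mkT",235,62,.034),("mkB",183,411,.034),("ckA",345,226,.052),("ckB",340,310,.052)]:
    print(n,f(u,v,z).round(1))
T,B=f(235,62,.034),f(183,411,.034); 
ex=(f(85,37,.034)-f(33,402,.034)+f(757,122,.034)-f(714,490,.034)); ey=f(85,37,.034)+f(33,402,.034)-f(757,122,.034)-f(714,490,.034)
print("ang ex",np.degrees(np.arctan2(ex[1],ex[0])),"ey",np.degrees(np.arctan2(-ey[0],ey[1])))
a=np.arctan2(-ey[0],ey[1]); X=np.array([np.cos(a),np.sin(a)]);Y=np.array([-X[1],X[0]])
cc=(f(85,37,.034)+f(33,402,.034)+f(757,122,.034)+f(714,490,.034))/4
print("bed org from corners",cc+65*Y,"from mark",(T+B)/2-30*Y,"from sill",(f(305,97,.018)+f(265,403,.018))/2+7*Y)
O=(T+B)/2-30*Y
for n,u,v in [("A",345,226),("B",340,310)]:
    d=f(u,v,.052)-O; print(n,d@X,d@Y)
for n,P in [("corn"+str(i),f(*p,.034)) for i,p in enumerate([(85,37),(33,402),(757,122),(714,490)])]: print(n,(P-O)@X,(P-O)@Y)
# tray corners, full image from 800x600 view
g=lambda u,v,z: pix2plane("top",((u+.5)/1.5625-.5,(v+.5)/1.5625-.5),z,c)[:2]*1000
print("tray",[g(*p,.03).round(0) for p in [(103,277),(215,277),(213,389),(100,389)]])
E
```

```text
oTL [657.2 151.6]
oTR [ 618.6 -185.3]
oBL [475.  172.1]
oBR [ 435.2 -163.3]
silT [631.1  42.4]
silB [475.7  59.7]
mkT [645.5  76.5]
mkB [471.3  98.5]
ckA [561.9  19.4]
ckB [520.9  21.2]
ang ex -6.618495050504316 ey -6.656099465889297
bed org from corners [554.00237052  58.33041493] from mark [554.94030682  57.679031  ] from sill [554.19928674  58.01628765]
A 11.320601843222626 -37.220728017360656
B -29.570702553191513 -40.188378578534525
corn0 90.63933513733576 105.1270158655434
corn1 -92.65356736313 104.34450264959301
corn2 91.34212820388403 -233.92970063354153
corn3 -93.35636042967826 -233.3887078792177
tray [array([579., 424.]), array([581., 247.]), array([404., 244.]), array([403., 420.])]
```

```bash
cat >> h.py <<'E'
O=np.array([554.4,58.0]); A=np.radians(-6.64)
X=np.array([np.cos(A),np.sin(A)]); Y=np.array([-X[1],X[0]])
def w2b(p): d=np.array(p[:2])*1000-O; return np.array([d@X,d@Y,p[2]*1000])
Rt=np.column_stack([[*Y,0],[*X,0],[0,0,-1.]])   # tool x=bed y, tool y=bed x, z down
def go(bx,by,z):
    s=robot.state(); p=np.array(s["position"])*1000; R0=q2R(s["eef_rot"])
    t=np.array([*(O+bx*X+by*Y),z]); d=R0.inv().apply(t-p); w=(R0.inv()*R.from_matrix(Rt)).as_rotvec(degrees=True)/5
    print("shift",d.round(1),"turn",w.round(2),"bed now",w2b(s["position"]).round(1),"F",s["force"].round(1))
E
python3 -c "
from h import *
go(-9,-53,200)"
```

```text
shift [ 499.6 -321.7   50.3] turn [-1.000e-02 -1.000e-02 -1.211e+01] bed now [-286.1 -578.8  249.8] F [ 0.4  0.5 -0.7]
```

Call:
{"op": "move_arm", "data": {
  "rows": [
    [85,[40,-25.7,4],[0,0,-1]],
    [85,[80,-51.5,8],[0,0,-2.5]],
    [85,[120,-77.2,12],[0,0,-4]],
    [85,[160,-103,16],[0,0,-5.5]],
    [85,[200,-128.7,20],[0,0,-7]],
    [85,[240,-154.5,24],[0,0,-8.5]],
    [85,[280,-180.2,28],[0,0,-10]],
    [85,[320,-206,32],[0,0,-11.5]]
  ],
  "grip_force": 50
}}

```text
t: 0.9
position: [0.4192, -0.1683, 0.2181]
eef_rot: [-0.0, 0.763, 0.647, -0.0]
force: [0.0, -0.6, -0.7]
finger_gap: 0.0853
```

```bash
python3 -c "
from h import *
go(-9,-53,160)"
```

```text
shift [191.9  89.9  58.1] turn [-0.   -0.   -0.55] bed now [-108.1 -240.4  218.1] F [ 0.  -0.6 -0.7]
```

Call:
{"op": "move_arm", "data": {
  "rows": [
    [85,[32,15,5],[0,0,-0.1]],
    [85,[64,30,10],[0,0,-0.2]],
    [85,[96,45,15],[0,0,-0.3]],
    [85,[128,60,25],[0,0,-0.4]],
    [85,[160,75,40],[0,0,-0.55]],
    [85,[192,90,58],[0,0,-0.55]],
    [85,[192,90,58],[0,0,-0.55]],
    [85,[192,90,58],[0,0,-0.55]]
  ]
}}

```text
t: 1.7
position: [0.5394, 0.0043, 0.1597]
eef_rot: [-0.001, 0.748, 0.663, -0.001]
force: [0.5, 1.0, 0.2]
finger_gap: 0.0848
```

```bash
python3 -c "
from h import *
go(-9,-53,39)
im=robot.snapshot('wrist'); cv2.imwrite('pics/w1.png',im[:,:,::-1])
c=cam('wrist')
for P in [(-29,-39,52),(11,-39,52),(-9,-53,38),(-80,30,34),(80,30,34),(-80,-13,18),(80,-13,18)]:
    b=O+P[0]*X+P[1]*Y; print(P,proj('wrist',[b[0]/1e3,b[1]/1e3,P[2]/1e3],c).round(0))"
```

```text
shift [  2.   -0.2 120.7] turn [-0.02  0.   -0.05] bed now [ -8.6 -55.  159.7] F [0.5 1.  0.2]
(-29, -39, 52) [227. 172.]
(11, -39, 52) [276. 172.]
(-9, -53, 38) [252. 183.]
(-80, 30, 34) [167.  89.]
(80, 30, 34) [355.  89.]
(-80, -13, 18) [175. 136.]
(80, -13, 18) [347. 135.]
```

View pics/w1.png

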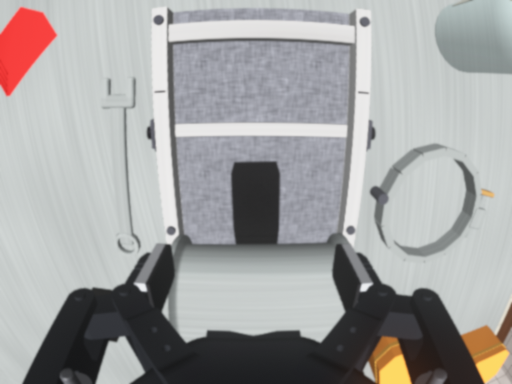

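```bash
python3 -c "
from h import *
c=cam('wrist'); print(w2b(c[1]))
for P in [(-29,-39,12),(11,-39,12),(-29,-39,52),(-26,-39,12),(14,-39,12),(-75,-152,71.5),(75,-152,71.5)]:
    b=O+P[0]*X+P[1]*Y; print(P,proj('wrist',[b[0]/1e3,b[1]/1e3,P[2]/1e3],c).round(0))
im=cv2.imread('pics/w1.png')[150:260,215:300]
cv2.imwrite('pics/w1c.png',cv2.resize(cv2.convertScaleAbs(im,alpha=1.6,beta=10),None,fx=5,fy=5,interpolation=cv2.INTER_CUBIC))
g=im.sum(2)
for r in (16,20,24,30,40,60): print(r+150,g[r,10:75:1].tolist() if r==20 else (np.where(g[r]<200)[0][[0,-1]]+215))
"
```

```text
[ -7.55994976  29.35679677 284.19446146]
(-29, -39, 12) [230. 160.]
(11, -39, 12) [273. 160.]
(-29, -39, 52) [227. 172.]
(-26, -39, 12) [234. 160.]
(14, -39, 12) [276. 160.]
(-75, -152, 71.5) [182. 295.]
(75, -152, 71.5) [341. 293.]
166 [234 276]
170 [500, 487, 464, 455, 459, 441, 370, 257, 170, 142, 137, 139, 139, 137, 139, 138, 139, 140, 137, 139, 139, 137, 137, 137, 138, 137, 139, 137, 136, 136, 136, 136, 137, 136, 136, 139, 136, 137, 138, 140, 141, 139, 139, 139, 142, 141, 142, 142, 142, 142, 141, 145, 169, 253, 369, 443, 461, 456, 456, 468, 481, 487, 489, 483, 484]
174 [232 278]
180 [232 278]
190 [233 278]
210 [234 277]
```

View pics/w1c.png

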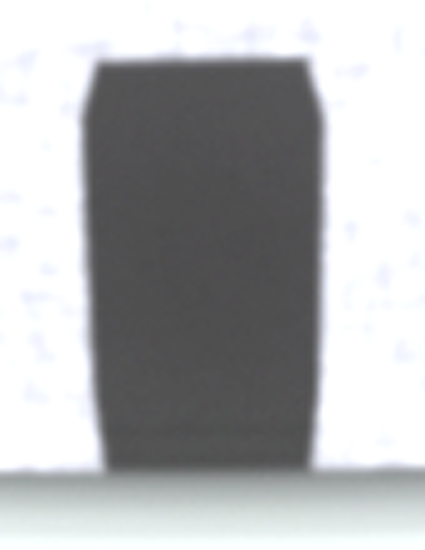

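Call:
{"op": "move_arm", "data": {
  "rows": [
    [85,[-2,2.5,20],[0,0,0]],
    [85,[-2,2.5,50],[0,0,0]],
    [85,[-2,2.5,80],[0,0,0]],
    [85,[-2,2.5,105],[0,0,0]],
    [85,[-2,2.5,117],[0,0,0]],
    [85,[-2,2.5,121],[0,0,0]],
    [85,[-2,2.5,121],[0,0,0]],
    [60,[-2,2.5,121],[0,0,0]]
  ]
}}

```text
t: 2.55
position: [0.5426, 0.0013, 0.0406]
eef_rot: [0.001, 0.749, 0.663, 0.001]
force: [0.0, 0.7, 0.6]
finger_gap: 0.0727
```

Call:
{"op": "move_arm", "data": {
  "rows": [
    [36,[0,0,0],[0,0,0]],
    [36,[0,0,0],[0,0,0]],
    [36,[0,0,0],[0,0,0]],
    [36,[0,0,0],[0,0,0]],
    [36,[0,0,0],[0,0,0]],
    [36,[0,0,0],[0,0,0]],
    [36,[0,0,0],[0,0,0]],
    [36,[0,0,0],[0,0,0]]
  ],
  "grip_force": 50
}}

```text
t: 3.35
position: [0.5423, 0.0016, 0.0401]
eef_rot: [0.0, 0.749, 0.663, 0.0]
force: [-0.8, 0.9, 6.0]
finger_gap: 0.0391
```

```bash
python3 -c "
from h import *
go(-6,-55.5,39); print(robot.state()['finger_gap'])"
```

```text
shift [ 1.9 -0.5  1.1] turn [ 0.01  0.   -0.06] bed now [ -5.5 -57.4  40.1] F [-0.8  0.9  6. ]
0.03909355133247641
```

Call:
{"op": "move_arm", "data": {
  "rows": [
    [36,[4,0,0],[0,0,0]],
    [36,[10,0,-1],[0,0,0]],
    [36,[17,0,-3],[0,0,0]],
    [36,[25,0,-8],[0,0,0]],
    [36,[35,0,-14],[0,0,0]],
    [36,[47,0,-20],[0,0,0]],
    [36,[60,0,-25],[0,0,0]],
    [36,[70,0,-40],[0,0,0]]
  ]
}}

```text
t: 4.15
position: [0.5498, 0.0727, 0.079]
eef_rot: [-0.001, 0.748, 0.663, -0.001]
force: [-0.1, -0.3, -1.2]
finger_gap: 0.0395
```

```bash
python3 -c "
from h import *
s=robot.state(); print(s['finger_gap'])
# tray target: chock center at tray centre (492,334), grip 33 ahead along Y
t=np.array([492,334])+33*Y; d=t-O; print(d@X,d@Y); go(d@X,d@Y,110)"
```

```text
0.039509508269190016
-93.89549158793828 299.9333187510682
shift [285.4 -89.1 -30.8] turn [-0.02 -0.   -0.06] bed now [-6.2 14.1 79. ] F [-0.1 -0.3 -1.2]
```

Call:
{"op": "move_arm", "data": {
  "rows": [
    [36,[10,0,-20],[0,0,0]],
    [36,[45,-10,-31],[0,0,0]],
    [36,[90,-25,-31],[0,0,0]],
    [36,[135,-40,-31],[0,0,0]],
    [36,[180,-55,-31],[0,0,0]],
    [36,[225,-70,-25],[0,0,0]],
    [36,[260,-82,-10],[0,0,0]],
    [36,[283,-89,10],[0,0,0]]
  ]
}}

```text
t: 4.95
position: [0.4952, 0.3665, 0.0699]
eef_rot: [0.0, 0.748, 0.664, 0.001]
force: [0.6, 0.1, -1.4]
finger_gap: 0.0391
```

Call:
{"op": "move_arm", "data": {
  "rows": [
    [36,[0,0,6],[0,0,0]],
    [36,[0,0,15],[0,0,0]],
    [36,[0,0,25],[0,0,0]],
    [36,[0,0,33],[0,0,0]],
    [36,[0,0,36],[0,0,0]],
    [36,[0,0,36],[0,0,0]],
    [36,[0,0,36],[0,0,0]],
    [36,[0,0,36],[0,0,0]]
  ]
}}

```text
t: 5.75
position: [0.4966, 0.3629, 0.0338]
eef_rot: [0.0, 0.749, 0.663, 0.0]
force: [0.2, 0.1, -1.3]
finger_gap: 0.0394
```

```bash
python3 -c "
from h import *
print(robot.state()['position']);go(-94,300,30)"
```

```text
[0.49659915 0.36285346 0.03377958]
shift [ 3.9 -1.4  3.8] turn [ 0.01 -0.01 -0.07] bed now [-92.7 296.1  33.8] F [ 0.2  0.1 -1.3]
```

Call:
{"op": "move_arm", "data": {
  "rows": [
    [36,[0,0,1.5],[0,0,0]],
    [36,[0,0,3],[0,0,0]],
    [36,[0,0,3],[0,0,0]],
    [55,[0,0,3],[0,0,0]],
    [70,[0,0,3],[0,0,0]],
    [80,[0,0,3],[0,0,0]],
    [80,[0,0,3],[0,0,0]],
    [80,[0,0,3],[0,0,0]]
  ]
}}

```text
t: 6.55
position: [0.4963, 0.3628, 0.0302]
eef_rot: [-0.0, 0.749, 0.663, -0.0]
force: [-0.8, -0.1, 0.2]
finger_gap: 0.0797
```

Call:
{"op": "move_arm", "data": {
  "rows": [
    [80,[0,0,-10],[0,0,0]],
    [80,[0,0,-30],[0,0,0]],
    [80,[0,0,-60],[0,0,0]],
    [60,[0,0,-90],[0,0,0]],
    [40,[-20,0,-115],[0,0,0]],
    [20,[-55,5,-130],[0,0,0]],
    [0,[-95,20,-140],[0,0,0]],
    [0,[-140,35,-140],[0,0,0]]
  ]
}}

```text
t: 7.35
position: [0.5147, 0.2188, 0.1728]
eef_rot: [0.001, 0.748, 0.663, 0.002]
force: [1.4, -0.2, -0.4]
finger_gap: 0.0065
```

```bash
python3 -c "
from h import *
go(0,-158,160)
im=robot.snapshot('top'); cv2.imwrite('pics/t2.png',cv2.resize(im[130:260,50:320,::-1],None,fx=2.95,fy=2.95,interpolation=cv2.INTER_CUBIC))"
```

```text
shift [-312.9   59.3   12.6] turn [ 0.04 -0.01 -0.05] bed now [-58.1 155.1 172.8] F [ 1.4 -0.2 -0.4]
```

View pics/t2.png

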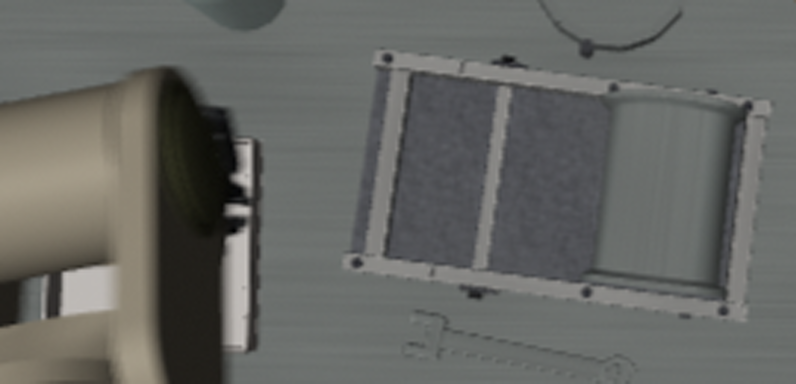

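```bash
python3 -c "
from h import *
c=cam('top'); C=w2b(c[1]); print(C)
a=[]
for p in [(472,262),(681,285)]:
    q=w2b(pix2plane('top',((p[0]+.5)/5-.5+160,(p[1]+.5)/5-.5+140),.0715,c)); a.append(np.arctan2(q[1]-C[1],C[2]-71.5)); print(q)
m=np.mean(a); print('axis y',C[1]+np.tan(m)*(C[2]-71.5),'R',np.sin(abs(a[0]-a[1])/2)*(C[2]-71.5)/np.cos(m))
go(0,-164,160)"
```

```text
[-71.63464064 -89.64949343 920.14808655]
[   0.62996763 -100.76013047   71.5       ]
[   2.36763497 -200.86378117   71.5       ]
axis y -150.6010313211886 R 49.836629919790134
shift [-312.5   58.7   12.6] turn [ 0.03  0.02 -0.1 ] bed now [-55.9 149.1 171.9] F [ 2.9 -5.5  0.7]
```

Call:
{"op": "move_arm", "data": {
  "rows": [
    [0,[-30,8,0],[0,0,0]],
    [0,[-75,15,0],[0,0,0]],
    [0,[-120,24,0],[0,0,0]],
    [0,[-165,32,0],[0,0,0]],
    [0,[-210,41,0],[0,0,0]],
    [0,[-250,48,3],[0,0,0]],
    [0,[-285,56,8],[0,0,0]],
    [0,[-308,58,12],[0,0,0]]
  ],
  "grip_force": 60
}}

```text
t: 8.2
position: [0.5345, -0.0956, 0.1589]
eef_rot: [0.001, 0.749, 0.662, 0.0]
force: [0.7, 1.0, 1.0]
finger_gap: -0.0003
```

Call:
{"op": "move_arm", "data": {
  "rows": [
    [0,[0,0,4],[0,0,0]],
    [0,[0,0,8],[0,0,0]],
    [0,[0,0,11],[0,0,0]],
    [0,[0,0,12],[0,0,0]],
    [0,[0,0,12],[0,0,0]],
    [0,[0,0,12],[0,0,0]],
    [0,[0,0,12],[0,0,0]],
    [0,[0,0,12],[0,0,0]]
  ]
}}

```text
t: 9.0
position: [0.5344, -0.0931, 0.1464]
eef_rot: [0.0, 0.749, 0.663, 0.0]
force: [-0.2, -0.8, -0.6]
finger_gap: -0.0004
```

```bash
python3 -c "
from h import *
print(robot.state()['finger_gap']);go(0,-160,142)"
```

```text
-0.0003936949554824605
shift [-7.6  2.4  4.4] turn [ 0.    0.   -0.06] bed now [  -2.4 -152.4  146.4] F [-0.2 -0.8 -0.6]
```

Call:
{"op": "move_arm", "data": {
  "rows": [
    [0,[-4,1.5,0],[0,0,0]],
    [0,[-7.5,2.5,1],[0,0,0]],
    [0,[-7.5,2.5,2],[0,0,0]],
    [0,[-7.5,2.5,3],[0,0,0]],
    [0,[-7.5,2.5,3.6],[0,0,0]],
    [0,[-7.5,2.5,4.1],[0,0,0]],
    [0,[-7.5,2.5,4.4],[0,0,0]],
    [0,[-7.5,2.5,4.4],[0,0,0]]
  ]
}}

```text
t: 9.8
position: [0.5359, -0.1008, 0.1419]
eef_rot: [-0.0, 0.749, 0.663, -0.0]
force: [0.0, 0.0, -0.3]
finger_gap: -0.0
```

Not touching yet; down in small steps.

Call:
{"op": "move_arm", "data": {
  "rows": [
    [0,[0,0,0.3],[0,0,0]],
    [0,[0,0,0.6],[0,0,0]],
    [0,[0,0,0.8],[0,0,0]],
    [0,[0,0,0.8],[0,0,0]],
    [0,[0,0,0.8],[0,0,0]],
    [0,[0,0,0.8],[0,0,0]],
    [0,[0,0,0.8],[0,0,0]],
    [0,[0,0,0.8],[0,0,0]]
  ]
}}

```text
t: 10.6
position: [0.536, -0.1009, 0.1413]
eef_rot: [0.0, 0.749, 0.663, 0.0]
force: [-0.9, 0.4, 5.6]
finger_gap: -0.0004
```

Call:
{"op": "move_arm", "data": {
  "rows": [
    [0,[1.5,0,0],[0,0,0]],
    [0,[4,0,0],[0,0,0]],
    [0,[7.5,0,0],[0,0,0]],
    [0,[11,0,0],[0,0,0]],
    [0,[14.5,0,0],[0,0,0]],
    [0,[18,0,0],[0,0,0]],
    [0,[21,0,0],[0,0,0]],
    [0,[22,0,0],[0,0,0]]
  ]
}}

```text
t: 11.4
position: [0.5385, -0.0788, 0.1413]
eef_rot: [-0.0, 0.749, 0.663, -0.0]
force: [-3.5, 0.9, 6.3]
finger_gap: 0.0
```

```bash
cat > sp.py <<'E'
# spool axis y by image: match barrel left/right edges in top picture along a bed-x line
from h import *
def spool(x=30.):
    im=robot.snapshot("top").astype(np.float32).mean(2); c=cam("top")
    C=w2b(c[1]); ys=np.arange(-230,75,0.5); prof=[]
    for xx in np.arange(-60,61,2.):
        P=[proj("top",[*(O+xx*X+y*Y)/1e3,.0715],c) for y in ys]
        m=np.float32(P); prof.append(cv2.remap(im,m[:,:1],m[:,1:],cv2.INTER_LINEAR)[:,0])
    return ys,np.array(prof),C
E
python3 -c "
from sp import *
go(0,-137,141)
ys,p,C=spool()
m=np.median(p,0); print([(float(y),int(v)) for y,v in zip(ys[::8],m[::8])])"
```

```text
shift [ 0.7 -0.1  0.3] turn [-0.    0.   -0.06] bed now [   0.  -137.7  141.3] F [-3.5  0.9  6.3]
[(-230.0, 105), (-226.0, 87), (-222.0, 122), (-218.0, 129), (-214.0, 129), (-210.0, 129), (-206.0, 129), (-202.0, 129), (-198.0, 129), (-194.0, 129), (-190.0, 129), (-186.0, 128), (-182.0, 126), (-178.0, 126), (-174.0, 124), (-170.0, 123), (-166.0, 122), (-162.0, 121), (-158.0, 120), (-154.0, 118), (-150.0, 117), (-146.0, 116), (-142.0, 114), (-138.0, 113), (-134.0, 112), (-130.0, 111), (-126.0, 109), (-122.0, 108), (-118.0, 107), (-114.0, 108), (-110.0, 112), (-106.0, 116), (-102.0, 117), (-98.0, 111), (-94.0, 97), (-90.0, 89), (-86.0, 100), (-82.0, 113), (-78.0, 113), (-74.0, 114), (-70.0, 114), (-66.0, 115), (-62.0, 115), (-58.0, 115), (-54.0, 115), (-50.0, 99), (-46.0, 81), (-42.0, 79), (-38.0, 78), (-34.0, 79), (-30.0, 80), (-26.0, 80), (-22.0, 81), (-18.0, 92), (-14.0, 128), (-10.0, 126), (-6.0, 100), (-2.0, 80), (2.0, 78), (6.0, 79), (10.0, 79), (14.0, 78), (18.0, 78), (22.0, 78), (26.0, 79), (30.0, 79), (34.0, 80), (38.0, 80), (42.0, 80), (46.0, 78), (50.0, 79), (54.0, 78), (58.0, 78), (62.0, 68), (66.0, 80), (70.0, 119), (74.0, 120)]
```

```bash
cat > sp.py <<'E'
from h import *
def strip(x0,x1,z=.0715,name="top"):
    im=robot.snapshot(name).astype(np.float32).mean(2); c=cam(name); ys=np.arange(-230,75,0.5); pr=[]
    for xx in np.arange(x0,x1,1.):
        m=np.float32([proj(name,[*(O+xx*X+y*Y)/1e3,z],c) for y in ys]); pr.append(cv2.remap(im,m[:,:1],m[:,1:],cv2.INTER_LINEAR)[:,0])
    return ys,np.median(pr,0)
def axis(x0=50,x1=62):
    ys,m=strip(x0,x1); g=np.gradient(cv2.GaussianBlur(m[None],(0,0),3)[0]); 
    k=np.argsort(-np.abs(g)); out=[]
    for i in k:
        if all(abs(ys[i]-o[0])>6 for o in out): out.append((float(ys[i]),round(float(g[i]),1)))
        if len(out)>8: break
    return sorted(out)
E
python3 -c "
from sp import *
print(axis(48,60)); print(axis(-60,-48))"
```

```text
[(-100.0, -6.7), (-93.5, 4.9), (-64.5, -4.9), (-52.0, 2.5), (-17.0, 4.8), (-6.5, -4.6), (45.5, -0.4), (60.0, -1.4), (66.5, 5.6)]
[(-226.0, -6.1), (-203.5, 2.3), (-191.0, -2.0), (-70.0, -2.7), (-63.5, 3.5), (-34.5, -4.7), (-16.5, 4.4), (-6.0, -3.7), (66.5, 6.6)]
```

Call:
{"op": "move_arm", "data": {
  "rows": [
    [0,[1.5,0,0],[0,0,0]],
    [0,[4,0,0],[0,0,0]],
    [0,[7,0,0],[0,0,0]],
    [0,[10,0,0],[0,0,0]],
    [0,[12.5,0,0],[0,0,0]],
    [0,[14.5,0,0],[0,0,0]],
    [0,[15.5,0,0],[0,0,0]],
    [0,[16,0,0],[0,0,0]]
  ]
}}

```text
t: 12.35
position: [0.5403, -0.063, 0.1412]
eef_rot: [-0.0, 0.749, 0.663, -0.0]
force: [-2.7, 1.0, 5.6]
finger_gap: 0.0001
```

Call:
{"op": "move_arm", "data": {
  "rows": [
    [0,[0,0,-1.5],[0,0,0]],
    [0,[0,0,-4],[0,0,0]],
    [0,[-7,0,-5],[0,0,0]],
    [0,[-15,0,-5],[0,0,0]],
    [0,[-20,0,-4],[0,0,0]],
    [0,[-20,0,-2.5],[0,0,0]],
    [0,[-20,0,-1],[0,0,0]],
    [0,[-20,0,0],[0,0,0]]
  ]
}}

```text
t: 13.15
position: [0.5381, -0.083, 0.1411]
eef_rot: [0.0, 0.749, 0.663, -0.0]
force: [-2.3, 0.1, 7.9]
finger_gap: 0.0002
```

```bash
python3 -c "
from h import *
im=robot.snapshot('scene'); cv2.imwrite('pics/s3.png',cv2.resize(im[150:260,190:350,::-1],None,fx=5,fy=5,interpolation=cv2.INTER_CUBIC))
go(0,-141,141)"
```

```text
shift [ 0.9 -0.2  0.3] turn [ 0.    0.   -0.06] bed now [   0.2 -141.9  141.3] F [-1.8 -0.5  3. ]
```

View pics/s3.png

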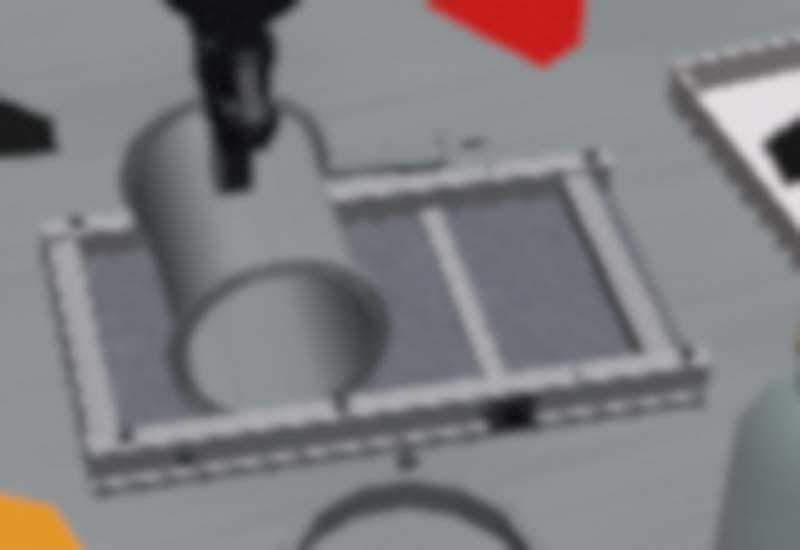

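```bash
cat >> h.py <<'E'
def endext(by,zc=71.5,bx=75,name="scene",r=59.5):
    c=cam(name); P=[]
    for a in np.linspace(0,2*np.pi,72):
        b=O+bx*X+(by+r*np.cos(a))*Y; P.append(proj(name,[*b/1e3,(zc+r*np.sin(a))/1e3],c))
    P=np.array(P); return P.min(0),P.max(0)
E
python3 -c "
from h import *
for y in (-140,-135,-130,-125):
    a,b=endext(y); print(y,((a-[190,150]+.5)*5-.5).round(0),((b-[190,150]+.5)*5-.5).round(0))"
```

```text
-140 [154. 263.] [378. 432.]
-135 [163. 262.] [388. 431.]
-130 [173. 260.] [397. 430.]
-125 [182. 259.] [406. 428.]
```

Call:
{"op": "move_arm", "data": {
  "rows": [
    [0,[2.5,0,0],[0,0,0]],
    [0,[8,0,0],[0,0,0]],
    [0,[14.5,0,0],[0,0,0]],
    [0,[21.5,0,0],[0,0,0]],
    [0,[28.5,0,0],[0,0,0]],
    [0,[35,0,0],[0,0,0]],
    [0,[40,0,0],[0,0,0]],
    [0,[43,0,0],[0,0,0]]
  ]
}}

```text
t: 14.0
position: [0.5431, -0.0393, 0.1412]
eef_rot: [-0.0, 0.748, 0.663, -0.0]
force: [-3.8, 0.5, 3.8]
finger_gap: 0.0002
```

Call:
{"op": "move_arm", "data": {
  "rows": [
    [0,[0,0,0],[0,0,0]],
    [0,[0,0,-2],[0,0,0]],
    [0,[0,0,-5],[0,0,0]],
    [0,[-8,0,-5],[0,0,0]],
    [0,[-16,0,-5],[0,0,0]],
    [0,[-20,0,-3.5],[0,0,0]],
    [0,[-20,0,-1.5],[0,0,0]],
    [0,[-20,0,-0.3],[0,0,0]]
  ]
}}

```text
t: 14.8
position: [0.5408, -0.0604, 0.1411]
eef_rot: [-0.0, 0.749, 0.663, -0.0]
force: [-1.2, 0.5, 6.8]
finger_gap: -0.0002
```

```bash
python3 -c "
from h import *
go(0,-119,141)"
```

```text
shift [ 0.1 -0.2  0.1] turn [-0.   -0.   -0.07] bed now [   0.2 -119.1  141.1] F [-1.2  0.5  6.8]
```

Call:
{"op": "move_arm", "data": {
  "rows": [
    [0,[2.5,0,0],[0,0,0]],
    [0,[8,0,0],[0,0,0]],
    [0,[14.5,0,0],[0,0,0]],
    [0,[21.5,0,0],[0,0,0]],
    [0,[28.5,0,0],[0,0,0]],
    [0,[35,0,0],[0,0,0]],
    [0,[40,0,0],[0,0,0]],
    [0,[43,0,0],[0,0,0]]
  ]
}}

```text
t: 15.6
position: [0.5462, -0.0169, 0.1414]
eef_rot: [0.0, 0.749, 0.663, 0.0]
force: [-1.0, 0.1, 2.0]
finger_gap: 0.0002
```

Call:
{"op": "move_arm", "data": {
  "rows": [
    [0,[0,0,0],[0,0,0]],
    [0,[0,0,-2],[0,0,0]],
    [0,[0,0,-5],[0,0,0]],
    [0,[-8,0,-5],[0,0,0]],
    [0,[-16,0,-5],[0,0,0]],
    [0,[-20,0,-3.5],[0,0,0]],
    [0,[-20,0,-1.5],[0,0,0]],
    [0,[-20,0,-0.1],[0,0,0]]
  ]
}}

```text
t: 16.4
position: [0.5436, -0.0375, 0.1412]
eef_rot: [-0.0, 0.749, 0.663, -0.0]
force: [-0.2, 1.0, 4.6]
finger_gap: 0.0
```

```bash
python3 -c "
from h import *
im=robot.snapshot('scene'); cv2.imwrite('pics/s4.png',cv2.resize(im[150:260,190:350,::-1],None,fx=5,fy=5,interpolation=cv2.INTER_CUBIC))
go(0,-96,141)
for y in (-92,-88,-84,-80):
    a,b=endext(y); print(y,((a-[190,150]+.5)*5-.5).round(0),((b-[190,150]+.5)*5-.5).round(0))"
```

```text
shift [-0.  -0.4  0.3] turn [-0.   -0.   -0.06] bed now [  0.4 -96.  141.3] F [-0.3 -0.5  2.9]
-92 [245. 250.] [467. 419.]
-88 [253. 249.] [474. 418.]
-84 [260. 248.] [481. 417.]
-80 [268. 247.] [489. 416.]
```

View pics/s4.png

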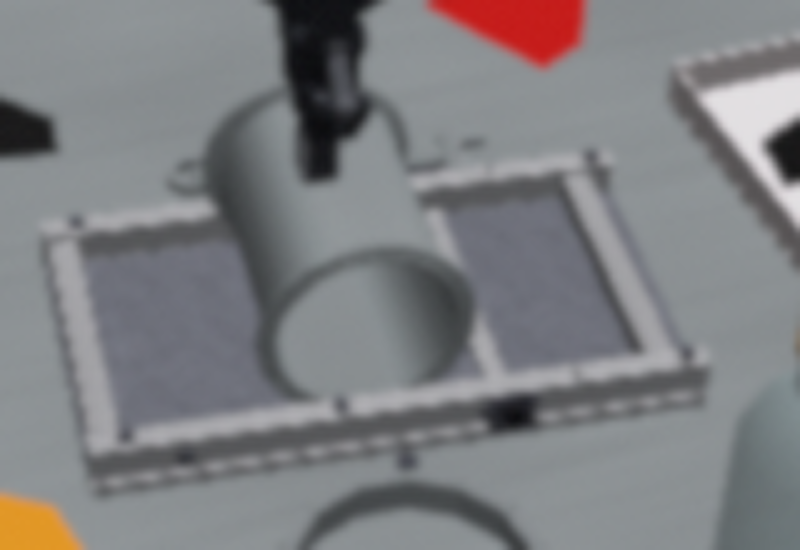

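Call:
{"op": "move_arm", "data": {
  "rows": [
    [0,[2.5,0,0.2],[0,0,0]],
    [0,[8,0,0.2],[0,0,0]],
    [0,[14.5,0,0.2],[0,0,0]],
    [0,[21.5,0,0.2],[0,0,0]],
    [0,[28.5,0,0.2],[0,0,0]],
    [0,[35,0,0.2],[0,0,0]],
    [0,[40,0,0.2],[0,0,0]],
    [0,[43,0,0.2],[0,0,0]]
  ]
}}

```text
t: 17.25
position: [0.5489, 0.0059, 0.1414]
eef_rot: [-0.0, 0.749, 0.663, 0.0]
force: [-3.3, 1.3, 4.2]
finger_gap: -0.0
```

Call:
{"op": "move_arm", "data": {
  "rows": [
    [0,[0,0,0],[0,0,0]],
    [0,[0,0,-2],[0,0,0]],
    [0,[0,0,-5],[0,0,0]],
    [0,[-8,0,-5],[0,0,0]],
    [0,[-16,0,-5],[0,0,0]],
    [0,[-20,0,-3.5],[0,0,0]],
    [0,[-20,0,-1.5],[0,0,0]],
    [0,[-20,0,0],[0,0,0]]
  ]
}}

```text
t: 18.05
position: [0.5464, -0.0147, 0.141]
eef_rot: [-0.0, 0.749, 0.663, -0.0]
force: [-0.6, -0.2, 7.5]
finger_gap: -0.0001
```

```bash
python3 -c "
from h import *
go(0,-73,141)"
```

```text
shift [ 0.1 -0.5  0. ] turn [-0.   -0.   -0.07] bed now [  0.5 -73.1 141. ] F [-0.6 -0.2  7.5]
```

Call:
{"op": "move_arm", "data": {
  "rows": [
    [0,[2.5,0,0],[0,0,0]],
    [0,[7,0,0],[0,0,0]],
    [0,[12,0,0],[0,0,0]],
    [0,[17,0,0],[0,0,0]],
    [0,[22,0,0],[0,0,0]],
    [0,[27,0,0],[0,0,0]],
    [0,[31.5,0,0],[0,0,0]],
    [0,[34,0,0],[0,0,0]]
  ]
}}

```text
t: 18.85
position: [0.5504, 0.0199, 0.1414]
eef_rot: [-0.0, 0.749, 0.663, -0.0]
force: [-4.4, 0.2, 4.8]
finger_gap: -0.0001
```

Call:
{"op": "move_arm", "data": {
  "rows": [
    [0,[0,0,0],[0,0,0]],
    [0,[0,0,-2],[0,0,0]],
    [0,[0,0,-5],[0,0,0]],
    [0,[-8,0,-5],[0,0,0]],
    [0,[-16,0,-5],[0,0,0]],
    [0,[-18,0,-3.5],[0,0,0]],
    [0,[-18,0,-1.5],[0,0,0]],
    [0,[-18,0,0],[0,0,0]]
  ]
}}

```text
t: 19.65
position: [0.5483, 0.0013, 0.141]
eef_rot: [-0.0, 0.749, 0.663, -0.0]
force: [-0.9, -0.7, 1.6]
finger_gap: 0.0002
```

```bash
python3 -c "
from h import *
im=robot.snapshot('scene'); cv2.imwrite('pics/s5.png',cv2.resize(im[150:260,190:350,::-1],None,fx=5,fy=5,interpolation=cv2.INTER_CUBIC))
go(0,-57,141)
for y in (-50,-46,-42,-38):
    a,b=endext(y); print(y,((a-[190,150]+.5)*5-.5).round(0),((b-[190,150]+.5)*5-.5).round(0))"
```

```text
shift [-0.1 -0.5 -0.1] turn [-0.   -0.   -0.06] bed now [  0.5 -56.9 140.9] F [-0.7  0.2  2.4]
-50 [324. 239.] [543. 408.]
-46 [332. 238.] [551. 407.]
-42 [339. 237.] [558. 406.]
-38 [347. 236.] [565. 405.]
```

View pics/s5.png

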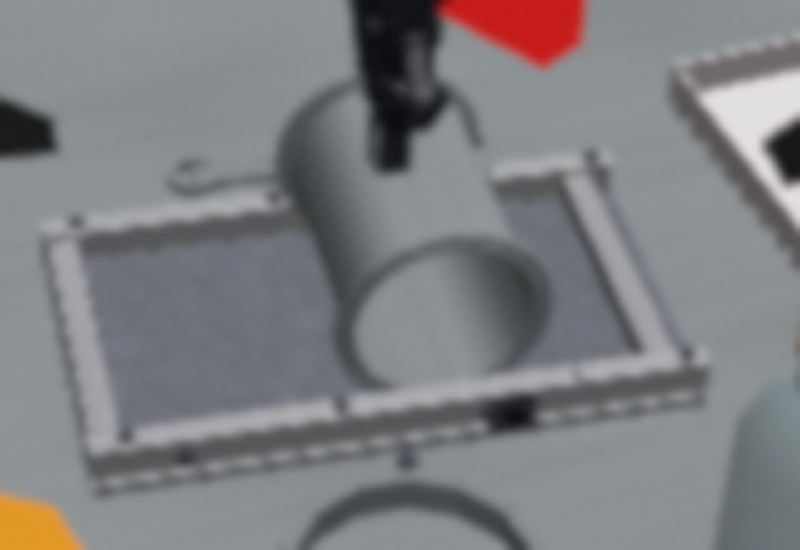

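Call:
{"op": "move_arm", "data": {
  "rows": [
    [0,[0,0,0.3],[0,0,0]],
    [0,[1,0,0.4],[0,0,0]],
    [0,[2,0,0.4],[0,0,0]],
    [0,[3,0,0.4],[0,0,0]],
    [0,[4,0,0.4],[0,0,0]],
    [0,[5,0,0.4],[0,0,0]],
    [0,[6,0,0.4],[0,0,0]],
    [0,[6,0,0.4],[0,0,0]]
  ]
}}

```text
t: 20.5
position: [0.5491, 0.0075, 0.1411]
eef_rot: [0.0, 0.749, 0.663, 0.0]
force: [-2.3, -0.5, 5.7]
finger_gap: -0.0001
```

Call:
{"op": "move_arm", "data": {
  "rows": [
    [0,[1,0,0],[0,0,0]],
    [0,[2,0,0],[0,0,0]],
    [0,[3,0,0],[0,0,0]],
    [0,[4,0,0],[0,0,0]],
    [0,[5,0,0],[0,0,0]],
    [0,[5.5,0,0],[0,0,0]],
    [0,[6,0,0],[0,0,0]],
    [0,[6,0,0],[0,0,0]]
  ]
}}

```text
t: 21.3
position: [0.5498, 0.0134, 0.1413]
eef_rot: [0.0, 0.749, 0.663, -0.0]
force: [-3.2, 0.1, 6.7]
finger_gap: -0.0003
```

Call:
{"op": "move_arm", "data": {
  "rows": [
    [0,[1,0,0],[0,0,0]],
    [0,[2,0,0],[0,0,0]],
    [0,[3,0,0],[0,0,0]],
    [0,[4,0,0],[0,0,0]],
    [0,[4.5,0,0],[0,0,0]],
    [0,[5,0,0],[0,0,0]],
    [0,[5,0,0],[0,0,0]],
    [0,[5,0,0],[0,0,0]]
  ]
}}

```text
t: 22.1
position: [0.5504, 0.0179, 0.1414]
eef_rot: [0.0, 0.749, 0.663, -0.0]
force: [-5.3, -2.8, 9.6]
finger_gap: -0.0001
```

Call:
{"op": "move_arm", "data": {
  "rows": [
    [0,[0,0,-2],[0,0,0]],
    [0,[0,0,-5],[0,0,0]],
    [0,[-4,0,-5],[0,0,0]],
    [0,[-9,0,-4],[0,0,0]],
    [0,[-9,0,-2],[0,0,0]],
    [0,[-9,0,-0.5],[0,0,0]],
    [0,[-9,0,0.1],[0,0,0]],
    [0,[-9,0,0.1],[0,0,0]]
  ]
}}

```text
t: 22.9
position: [0.5494, 0.0093, 0.1413]
eef_rot: [0.0, 0.749, 0.663, 0.0]
force: [-2.5, -0.1, 7.2]
finger_gap: -0.0002
```

```bash
python3 -c "
from h import *
go(0,-49,141)
h=5.2
p=np.arccos((59.5-h)/59.5)
for f in np.linspace(0,1,9):
    t=p*f; print(round(59.5*(np.sin(p)-np.sin(p-t))+51*t,1), round(59.5*(np.cos(p-t)-np.cos(p)),2))"
```

```text
shift [-0.1 -0.7  0.3] turn [ 0.    0.   -0.06] bed now [  0.7 -48.9 141.3] F [-2.5 -0.1  7.2]
0.0 0.0
5.6 1.2
11.2 2.26
16.9 3.15
22.6 3.89
28.4 4.46
34.2 4.87
40.0 5.12
45.8 5.2
```

Call:
{"op": "move_arm", "data": {
  "rows": [
    [0,[0,0,0.4],[0,0,0]],
    [0,[0.5,0,0.4],[0,0,0]],
    [0,[1,0,0.4],[0,0,0]],
    [0,[1.5,0,0.3],[0,0,0]],
    [0,[2,0,0.2],[0,0,0]],
    [0,[2.5,0,0.1],[0,0,0]],
    [0,[3,0,0],[0,0,0]],
    [0,[3,0,0],[0,0,0]]
  ]
}}

```text
t: 23.7
position: [0.5498, 0.0124, 0.1414]
eef_rot: [0.0, 0.749, 0.663, 0.0]
force: [-3.1, -0.0, 6.4]
finger_gap: -0.0003
```

Call:
{"op": "move_arm", "data": {
  "rows": [
    [0,[0.5,0,0.1],[0,0,0]],
    [0,[1,0,0.2],[0,0,0]],
    [0,[1.5,0,0.2],[0,0,0]],
    [0,[2,0,0.2],[0,0,0]],
    [0,[2.5,0,0.2],[0,0,0]],
    [0,[3,0,0.2],[0,0,0]],
    [0,[3,0,0.2],[0,0,0]],
    [0,[3,0,0.2],[0,0,0]]
  ]
}}

```text
t: 24.5
position: [0.5501, 0.0154, 0.1413]
eef_rot: [0.0, 0.749, 0.663, 0.0]
force: [-3.7, 0.1, 8.8]
finger_gap: 0.0004
```

Call:
{"op": "move_arm", "data": {
  "rows": [
    [0,[0.5,0,0],[0,0,0]],
    [0,[1,0,0],[0,0,0]],
    [0,[1.5,0,0],[0,0,0]],
    [0,[2,0,0],[0,0,0]],
    [0,[2.5,0,0],[0,0,0]],
    [0,[3,0,0],[0,0,0]],
    [0,[3,0,0],[0,0,0]],
    [0,[3,0,0],[0,0,0]]
  ]
}}

```text
t: 25.3
position: [0.5505, 0.0184, 0.1413]
eef_rot: [0.0, 0.749, 0.663, 0.0]
force: [-2.9, 0.5, 8.2]
finger_gap: -0.0002
```

Call:
{"op": "move_arm", "data": {
  "rows": [
    [0,[0.6,0,0],[0,0,0]],
    [0,[1.2,0,0],[0,0,0]],
    [0,[1.8,0,0],[0,0,0]],
    [0,[2.4,0,0],[0,0,0]],
    [0,[3,0,0],[0,0,0]],
    [0,[3.5,0,0],[0,0,0]],
    [0,[4,0,0],[0,0,0]],
    [0,[4,0,0],[0,0,0]]
  ]
}}

```text
t: 26.1
position: [0.5509, 0.0224, 0.1413]
eef_rot: [0.0, 0.749, 0.663, 0.0]
force: [-3.8, 0.9, 8.3]
finger_gap: -0.0
```

```bash
python3 -c "
from h import *
go(0,-36,141)
im=robot.snapshot('scene'); cv2.imwrite('pics/s6.png',cv2.resize(im[160:250,240:350,::-1],None,fx=7,fy=6.6,interpolation=cv2.INTER_CUBIC))
for y in (-40,-36,-32,-28):
    a,b=endext(y); print(y,((a-[240,160]+.5)*[7,6.6]-.5).round(0),((b-[240,160]+.5)*[7,6.6]-.5).round(0))"
```

```text
shift [-0.3 -0.7  0.3] turn [ 0.    0.   -0.06] bed now [  0.7 -35.8 141.3] F [-3.8  0.9  8.3]
-40 [130. 247.] [436. 469.]
-36 [141. 245.] [446. 468.]
-32 [151. 244.] [456. 466.]
-28 [162. 243.] [467. 465.]
```

View pics/s6.png

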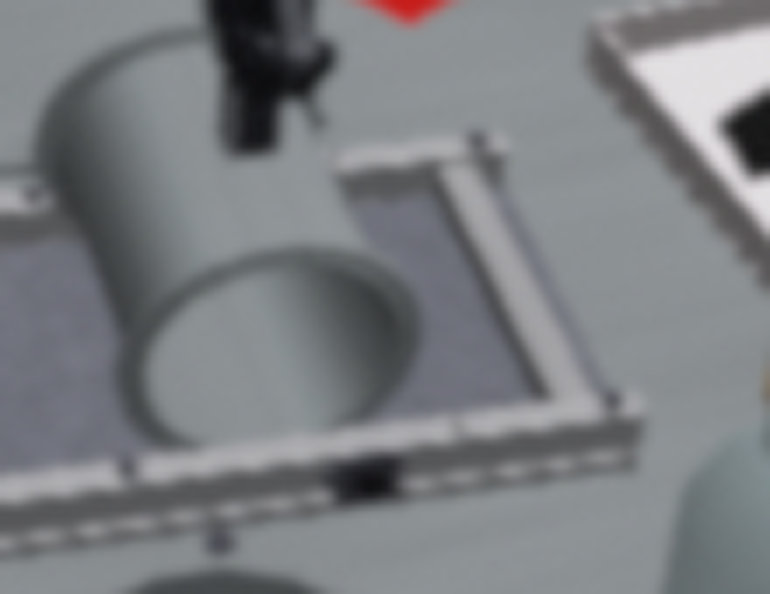

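Call:
{"op": "move_arm", "data": {
  "rows": [
    [0,[0,0,-0.5],[0,0,0]],
    [0,[0,0,-2],[0,0,0]],
    [0,[0,0,-5],[0,0,0]],
    [0,[-12,0,-5],[0,0,0]],
    [0,[-25,0,-4],[0,0,0]],
    [0,[-25,0,-1.5],[0,0,0]],
    [0,[-25,0,0],[0,0,0]],
    [0,[-25,0,0.2],[0,0,0]]
  ]
}}

```text
t: 26.95
position: [0.5479, -0.0027, 0.1403]
eef_rot: [-0.0, 0.749, 0.663, -0.0]
force: [-0.6, 1.0, 2.0]
finger_gap: -0.0001
```

```bash
python3 -c "
from h import *
go(0,-61,141)"
```

```text
shift [-0.  -0.6 -0.7] turn [-0.   -0.   -0.07] bed now [  0.6 -61.  140.3] F [-0.6  1.   2. ]
```

Call:
{"op": "move_arm", "data": {
  "rows": [
    [0,[0,0,0.4],[0,0,0]],
    [0,[2,0,0.2],[0,0,0]],
    [0,[4,0,0],[0,0,0]],
    [0,[6,0,-0.1],[0,0,0]],
    [0,[8,0,-0.2],[0,0,0]],
    [0,[10,0,-0.3],[0,0,0]],
    [0,[11.5,0,-0.4],[0,0,0]],
    [0,[12,0,-0.4],[0,0,0]]
  ]
}}

```text
t: 27.75
position: [0.5494, 0.0096, 0.141]
eef_rot: [-0.0, 0.749, 0.663, -0.0]
force: [-2.8, -0.8, 5.8]
finger_gap: -0.0001
```

Call:
{"op": "move_arm", "data": {
  "rows": [
    [0,[0.3,0,0.2],[0,0,0]],
    [0,[0.7,0,0.3],[0,0,0]],
    [0,[1.1,0,0.3],[0,0,0]],
    [0,[1.5,0,0.3],[0,0,0]],
    [0,[1.9,0,0.25],[0,0,0]],
    [0,[2.3,0,0.25],[0,0,0]],
    [0,[2.5,0,0.2],[0,0,0]],
    [0,[2.5,0,0.2],[0,0,0]]
  ]
}}

```text
t: 28.55
position: [0.5496, 0.0118, 0.1411]
eef_rot: [0.0, 0.749, 0.663, -0.0]
force: [-3.7, -1.4, 7.5]
finger_gap: -0.0002
```

Call:
{"op": "move_arm", "data": {
  "rows": [
    [0,[0.5,0,0.1],[0,0,0]],
    [0,[1,0,0.2],[0,0,0]],
    [0,[1.5,0,0.2],[0,0,0]],
    [0,[2,0,0.2],[0,0,0]],
    [0,[2.3,0,0.2],[0,0,0]],
    [0,[2.5,0,0.2],[0,0,0]],
    [0,[2.5,0,0.2],[0,0,0]],
    [0,[2.5,0,0.2],[0,0,0]]
  ]
}}

```text
t: 29.35
position: [0.5499, 0.014, 0.1412]
eef_rot: [0.0, 0.749, 0.663, -0.0]
force: [-5.9, -3.1, 9.5]
finger_gap: 0.0003
```

Call:
{"op": "move_arm", "data": {
  "rows": [
    [0,[0,-0.3,0.1],[0,0,0]],
    [0,[0.3,-0.6,0.2],[0,0,0]],
    [0,[0.8,-0.6,0.2],[0,0,0]],
    [0,[1.3,-0.6,0.1],[0,0,0]],
    [0,[1.8,-0.6,0],[0,0,0]],
    [0,[2.3,-0.6,-0.1],[0,0,0]],
    [0,[2.6,-0.6,-0.2],[0,0,0]],
    [0,[2.6,-0.6,-0.2],[0,0,0]]
  ]
}}

```text
t: 30.15
position: [0.55, 0.0165, 0.1417]
eef_rot: [0.001, 0.749, 0.663, 0.0]
force: [-4.0, -3.8, 11.1]
finger_gap: -0.0004
```

Call:
{"op": "move_arm", "data": {
  "rows": [
    [0,[0.7,-0.2,-0.1],[0,0,0]],
    [0,[1.4,-0.4,-0.25],[0,0,0]],
    [0,[2.1,-0.4,-0.4],[0,0,0]],
    [0,[2.8,-0.4,-0.55],[0,0,0]],
    [0,[3.5,-0.4,-0.7],[0,0,0]],
    [0,[4.2,-0.4,-0.85],[0,0,0]],
    [0,[4.7,-0.4,-0.95],[0,0,0]],
    [0,[5,-0.4,-1],[0,0,0]]
  ]
}}

```text
t: 30.95
position: [0.5505, 0.0216, 0.1427]
eef_rot: [0.001, 0.749, 0.663, 0.0]
force: [-2.4, -2.8, 10.3]
finger_gap: -0.0001
```

Call:
{"op": "move_arm", "data": {
  "rows": [
    [0,[0.8,0,-0.1],[0,0,0]],
    [0,[1.7,-0.1,-0.25],[0,0,0]],
    [0,[2.7,-0.1,-0.45],[0,0,0]],
    [0,[3.7,-0.2,-0.62],[0,0,0]],
    [0,[4.7,-0.2,-0.78],[0,0,0]],
    [0,[5.7,-0.2,-0.95],[0,0,0]],
    [0,[6.5,-0.2,-1.07],[0,0,0]],
    [0,[7,-0.2,-1.15],[0,0,0]]
  ]
}}

```text
t: 31.75
position: [0.5512, 0.0287, 0.1437]
eef_rot: [0.001, 0.749, 0.663, 0.0]
force: [-2.9, -3.1, 9.6]
finger_gap: 0.0003
```

Call:
{"op": "move_arm", "data": {
  "rows": [
    [0,[0.8,0,0],[0,0,0]],
    [0,[1.7,-0.2,-0.1],[0,0,0]],
    [0,[2.7,-0.2,-0.25],[0,0,0]],
    [0,[3.7,-0.3,-0.4],[0,0,0]],
    [0,[4.7,-0.3,-0.55],[0,0,0]],
    [0,[5.7,-0.3,-0.68],[0,0,0]],
    [0,[6.5,-0.3,-0.77],[0,0,0]],
    [0,[7,-0.3,-0.82],[0,0,0]]
  ]
}}

```text
t: 32.55
position: [0.5519, 0.0358, 0.1446]
eef_rot: [0.001, 0.749, 0.663, 0.001]
force: [-0.9, -0.8, 8.8]
finger_gap: -0.0
```

Call:
{"op": "move_arm", "data": {
  "rows": [
    [0,[0.8,0,0],[0,0,0]],
    [0,[1.8,0,-0.1],[0,0,0]],
    [0,[3,-0.1,-0.25],[0,0,0]],
    [0,[4.2,-0.1,-0.38],[0,0,0]],
    [0,[5.4,-0.1,-0.48],[0,0,0]],
    [0,[6.6,-0.1,-0.57],[0,0,0]],
    [0,[7.5,-0.1,-0.63],[0,0,0]],
    [0,[8,-0.1,-0.65],[0,0,0]]
  ]
}}

```text
t: 33.35
position: [0.5528, 0.0439, 0.1451]
eef_rot: [0.001, 0.749, 0.663, 0.001]
force: [-0.1, -1.9, 8.4]
finger_gap: 0.0001
```

Call:
{"op": "move_arm", "data": {
  "rows": [
    [0,[0.8,0,0.05],[0,0,0]],
    [0,[1.8,0,0],[0,0,0]],
    [0,[3,0,-0.05],[0,0,0]],
    [0,[4.2,0,-0.08],[0,0,0]],
    [0,[5.4,0,-0.1],[0,0,0]],
    [0,[6.6,0,-0.12],[0,0,0]],
    [0,[7.5,0,-0.12],[0,0,0]],
    [0,[8,0,-0.12],[0,0,0]]
  ]
}}

```text
t: 34.15
position: [0.5538, 0.0519, 0.1454]
eef_rot: [0.001, 0.749, 0.663, 0.001]
force: [-0.5, 0.1, 8.9]
finger_gap: 0.0002
```

```bash
python3 -c "
from h import *
go(0,-7,145)"
```

```text
shift [-0.9 -0.1  0.4] turn [ 0.03  0.   -0.06] bed now [ 1.000e-01 -6.100e+00  1.454e+02] F [-0.5  0.1  8.9]
```

Call:
{"op": "move_arm", "data": {
  "rows": [
    [0,[1,0,0],[0,0,0]],
    [0,[2.7,0,0.05],[0,0,0]],
    [0,[4.7,0,0.12],[0,0,0]],
    [0,[6.7,0,0.2],[0,0,0]],
    [0,[8.7,0,0.3],[0,0,0]],
    [0,[10.7,0,0.4],[0,0,0]],
    [0,[12.2,0,0.5],[0,0,0]],
    [0,[13,0,0.55],[0,0,0]]
  ]
}}

```text
t: 34.95
position: [0.5553, 0.065, 0.1449]
eef_rot: [0.001, 0.749, 0.663, 0.001]
force: [-0.7, 1.2, 10.2]
finger_gap: -0.0001
```

```bash
python3 -c "
from h import *
go(0,7,145)
im=robot.snapshot('scene'); cv2.imwrite('pics/s7.png',cv2.resize(im[160:250,240:350,::-1],None,fx=7,fy=6.6,interpolation=cv2.INTER_CUBIC))
for y in (-16,-12,-8,-4,0):
    a,b=endext(y,76); print(y,((a-[240,160]+.5)*[7,6.6]-.5).round(0),((b-[240,160]+.5)*[7,6.6]-.5).round(0))"
```

```text
shift [-0.1 -0.1 -0.1] turn [ 0.03 -0.   -0.06] bed now [1.000e-01 7.100e+00 1.449e+02] F [-0.7  1.2 10.2]
-16 [193. 230.] [498. 453.]
-12 [203. 228.] [508. 452.]
-8 [214. 227.] [518. 450.]
-4 [224. 226.] [528. 449.]
0 [235. 224.] [538. 447.]
```

View pics/s7.png

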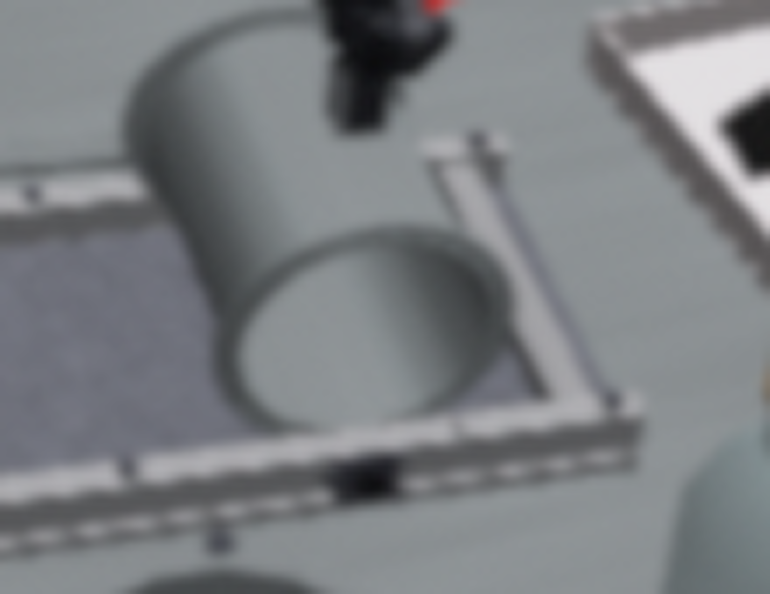

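Call:
{"op": "move_arm", "data": {
  "rows": [
    [0,[0.2,0,-0.1],[0,0,0]],
    [0,[0.4,0,-0.2],[0,0,0]],
    [0,[0.5,0,-0.3],[0,0,0]],
    [0,[0.5,0,-0.4],[0,0,0]],
    [0,[0.5,0,-0.5],[0,0,0]],
    [0,[0.5,0,-0.6],[0,0,0]],
    [0,[0.5,0,-0.7],[0,0,0]],
    [0,[0.5,0,-0.8],[0,0,0]]
  ]
}}

```text
t: 35.8
position: [0.5553, 0.0654, 0.1451]
eef_rot: [0.001, 0.749, 0.663, 0.001]
force: [-0.0, 0.4, 4.0]
finger_gap: -0.0001
```

Call:
{"op": "move_arm", "data": {
  "rows": [
    [0,[0,0,-1],[0,0,0]],
    [0,[0,0,-4],[0,0,0]],
    [0,[-5,0,-5],[0,0,0]],
    [0,[-16,0,-5],[0,0,0]],
    [0,[-27,0,-4],[0,0,0]],
    [0,[-27,0,-2.5],[0,0,0]],
    [0,[-27,0,-1.5],[0,0,0]],
    [0,[-27,0,-1],[0,0,0]]
  ]
}}

```text
t: 36.6
position: [0.5512, 0.0385, 0.1453]
eef_rot: [-0.0, 0.749, 0.663, -0.0]
force: [0.0, 0.1, 1.3]
finger_gap: -0.0002
```

```bash
python3 -c "
from h import *
go(0,-20,146)"
```

```text
shift [-0.2  0.9 -0.7] turn [-0.   -0.   -0.06] bed now [ -0.9 -19.8 145.3] F [0.  0.1 1.3]
```

```bash
cat > path.py <<'E'
import numpy as np
h,w,Ry,a0,R,r=4.5,5.,-7.,np.radians(-10.),59.5,51.
p=np.arccos((R-h)/R)
def tip(ax,az,a):
    # a: rotation of material point; edge phase (leading) until a>=0, flat for w*2 of arc, then trailing edge
    if a<0: return ax+r*np.sin(a)-w, az+r*np.cos(a)
    if a<2*w/r: return ax+(r*a-w), az+r
    b=a-2*w/r; return ax+r*np.sin(b)+w, az+r*np.cos(b)
out=[]
for t in np.radians(np.arange(0,42,1.)):
    a=a0+t; d=R*t
    if Ry+d<-1: ax,az=Ry+d,R+h
    else:
        u=t-(-1-Ry)/R
        if u<p: ax,az=-1+R*np.sin(u),h+R*np.cos(u)
        else: ax,az=-1+R*np.sin(p)+R*(u-p),R
    X,Z=tip(ax,az,a); out.append((np.degrees(t),ax,X,Z))
o=np.array(out); o[:,2:]-=o[0,2:]; print(o[::2].round(2))
E
python3 path.py
```

```text
[[ 0.   -7.    0.    0.  ]
 [ 2.   -4.92  3.84  0.28]
 [ 4.   -2.85  7.68  0.5 ]
 [ 6.   -0.77 11.53  0.65]
 [ 8.    1.31 15.38  0.7 ]
 [10.    3.38 19.24  0.61]
 [12.    5.45 23.09  0.42]
 [14.    7.51 26.93  0.16]
 [16.    9.56 30.76 -0.17]
 [18.   11.6  34.57 -0.57]
 [20.   13.62 38.38 -1.05]
 [22.   15.62 42.16 -1.6 ]
 [24.   17.61 45.92 -2.27]
 [26.   19.57 49.66 -3.07]
 [28.   21.5  53.37 -4.  ]
 [30.   23.56 57.19 -4.32]
 [32.   25.64 61.02 -4.62]
 [34.   27.72 64.84 -4.99]
 [36.   29.79 68.65 -5.41]
 [38.   31.87 72.44 -5.89]
 [40.   33.95 76.21 -6.44]]
```

Call:
{"op": "move_arm", "data": {
  "rows": [
    [0,[0,0,0.4],[0,0,0]],
    [0,[1,0,0.4],[0,0,0]],
    [0,[2.5,0,0.3],[0,0,0]],
    [0,[4,0,0.2],[0,0,0]],
    [0,[5.5,0,0.1],[0,0,0]],
    [0,[6.8,0,0.05],[0,0,0]],
    [0,[7.6,-0.1,0],[0,0,0]],
    [0,[8,-0.1,0],[0,0,0]]
  ]
}}

```text
t: 37.4
position: [0.5522, 0.0465, 0.1455]
eef_rot: [-0.0, 0.749, 0.663, 0.0]
force: [-0.3, 0.3, 1.1]
finger_gap: -0.0001
```

Call:
{"op": "move_arm", "data": {
  "rows": [
    [0,[0,0,0.1],[0,0,0]],
    [0,[0,0,0.2],[0,0,0]],
    [0,[0,0,0.3],[0,0,0]],
    [0,[0,0,0.4],[0,0,0]],
    [0,[0,0,0.5],[0,0,0]],
    [0,[0,0,0.5],[0,0,0]],
    [0,[0,0,0.5],[0,0,0]],
    [0,[0,0,0.5],[0,0,0]]
  ]
}}

```text
t: 38.2
position: [0.5523, 0.0463, 0.1453]
eef_rot: [0.0, 0.749, 0.663, 0.0]
force: [-1.8, 0.3, 4.6]
finger_gap: -0.0003
```

```bash
python3 -c "
from sp import *
go(0,-12,145)
im=robot.snapshot('scene').astype(np.float32).mean(2)
old=cv2.imread('pics/s7.png',0); new=cv2.resize(im[160:250,240:350],None,fx=7,fy=6.6,interpolation=cv2.INTER_CUBIC)
cv2.imwrite('pics/s8.png',new)
# shift of near ferrule rim relative to s7 
o=old[215:440,190:540].astype(np.float32)
best=cv2.matchTemplate(new.astype(np.float32),o,cv2.TM_CCOEFF_NORMED); _,v,_,l=cv2.minMaxLoc(best); print(v,l,'shift',l[0]-190,l[1]-215)
for r in (330,360): print([int(x) for x in old[r,190:260:3]],[int(x) for x in new[r,190:260:3]])
"
```

```text
shift [-0.1  0.8  0.3] turn [ 0.    0.   -0.06] bed now [ -0.8 -11.9 145.3] F [-1.8  0.3  4.6]
0.9778968691825867 (198, 214) shift 8 -1
[112, 111, 111, 109, 108, 106, 101, 96, 89, 83, 77, 73, 72, 71, 71, 75, 79, 89, 100, 111, 123, 129, 135, 138] [114, 113, 113, 113, 112, 112, 112, 112, 110, 108, 104, 98, 92, 84, 78, 73, 71, 71, 71, 75, 83, 91, 103, 113]
[112, 112, 112, 111, 109, 106, 100, 93, 85, 78, 73, 70, 70, 73, 78, 89, 99, 111, 122, 129, 136, 139, 142, 143] [114, 114, 113, 113, 114, 115, 114, 112, 107, 103, 96, 88, 82, 76, 73, 71, 70, 74, 80, 89, 103, 114, 127, 134][ WARN:0@0.611] global loadsave.cpp:1063 imwrite_ Unsupported depth image for selected encoder is fallbacked to CV_8U.
```

Call:
{"op": "move_arm", "data": {
  "rows": [
    [0,[0,0,0.25],[0,0,0]],
    [0,[1,0,0.35],[0,0,0]],
    [0,[2.2,0,0.3],[0,0,0]],
    [0,[3.4,0,0.25],[0,0,0]],
    [0,[4.6,-0.1,0.2],[0,0,0]],
    [0,[5.8,-0.1,0.2],[0,0,0]],
    [0,[6.6,-0.1,0.2],[0,0,0]],
    [0,[7,-0.1,0.2],[0,0,0]]
  ]
}}

```text
t: 39.05
position: [0.5531, 0.0534, 0.1452]
eef_rot: [0.0, 0.749, 0.663, 0.0]
force: [-1.7, 0.2, 4.9]
finger_gap: 0.0001
```

Call:
{"op": "move_arm", "data": {
  "rows": [
    [0,[0,0,0.2],[0,0,0]],
    [0,[0.8,0,0.35],[0,0,0]],
    [0,[1.8,0,0.4],[0,0,0]],
    [0,[2.8,0,0.45],[0,0,0]],
    [0,[3.8,-0.1,0.5],[0,0,0]],
    [0,[4.8,-0.1,0.55],[0,0,0]],
    [0,[5.6,-0.1,0.6],[0,0,0]],
    [0,[6,-0.1,0.6],[0,0,0]]
  ]
}}

```text
t: 39.85
position: [0.5538, 0.0595, 0.1448]
eef_rot: [0.0, 0.749, 0.663, 0.0]
force: [-1.1, 1.5, 6.5]
finger_gap: -0.0003
```

Call:
{"op": "move_arm", "data": {
  "rows": [
    [0,[0.5,0,0.2],[0,0,0]],
    [0,[1.5,0,0.3],[0,0,0]],
    [0,[2.7,0,0.38],[0,0,0]],
    [0,[3.9,0,0.46],[0,0,0]],
    [0,[5.1,-0.1,0.54],[0,0,0]],
    [0,[6.3,-0.1,0.64],[0,0,0]],
    [0,[7.4,-0.1,0.75],[0,0,0]],
    [0,[8,-0.1,0.8],[0,0,0]]
  ]
}}

```text
t: 40.65
position: [0.5547, 0.0675, 0.1441]
eef_rot: [0.0, 0.749, 0.663, 0.001]
force: [-1.3, 1.3, 7.2]
finger_gap: -0.0002
```

Call:
{"op": "move_arm", "data": {
  "rows": [
    [0,[0.5,0,0.15],[0,0,0]],
    [0,[1.5,0,0.3],[0,0,0]],
    [0,[2.7,0,0.42],[0,0,0]],
    [0,[3.9,0,0.55],[0,0,0]],
    [0,[5.1,-0.1,0.7],[0,0,0]],
    [0,[6.3,-0.1,0.85],[0,0,0]],
    [0,[7.4,-0.1,1],[0,0,0]],
    [0,[8,-0.1,1.05],[0,0,0]]
  ]
}}

```text
t: 41.45
position: [0.5557, 0.0756, 0.1431]
eef_rot: [0.0, 0.749, 0.663, 0.001]
force: [-1.8, 2.8, 7.0]
finger_gap: -0.0001
```

Call:
{"op": "move_arm", "data": {
  "rows": [
    [0,[0.5,0,0.2],[0,0,0]],
    [0,[1.5,-0.1,0.4],[0,0,0]],
    [0,[2.7,-0.1,0.57],[0,0,0]],
    [0,[3.9,-0.2,0.75],[0,0,0]],
    [0,[5.1,-0.2,0.95],[0,0,0]],
    [0,[6.3,-0.2,1.15],[0,0,0]],
    [0,[7.4,-0.2,1.35],[0,0,0]],
    [0,[8,-0.2,1.45],[0,0,0]]
  ]
}}

```text
t: 42.25
position: [0.5566, 0.0836, 0.1418]
eef_rot: [0.0, 0.749, 0.663, 0.001]
force: [-1.6, 2.7, 7.4]
finger_gap: -0.0
```

Call:
{"op": "move_arm", "data": {
  "rows": [
    [0,[0.5,0,0.2],[0,0,0]],
    [0,[1.3,-0.1,0.42],[0,0,0]],
    [0,[2.2,-0.1,0.62],[0,0,0]],
    [0,[3.1,-0.1,0.82],[0,0,0]],
    [0,[4,-0.1,1.02],[0,0,0]],
    [0,[4.9,-0.1,1.22],[0,0,0]],
    [0,[5.6,-0.1,1.37],[0,0,0]],
    [0,[6,-0.1,1.45],[0,0,0]]
  ]
}}

```text
t: 43.05
position: [0.5571, 0.0894, 0.1409]
eef_rot: [0.001, 0.749, 0.663, 0.001]
force: [-4.5, 2.7, 12.1]
finger_gap: -0.0002
```

Call:
{"op": "move_arm", "data": {
  "rows": [
    [0,[0.3,-0.1,-0.2],[0,0,0]],
    [0,[1.2,-0.2,-0.25],[0,0,0]],
    [0,[2.4,-0.3,-0.2],[0,0,0]],
    [0,[3.6,-0.3,-0.15],[0,0,0]],
    [0,[4.8,-0.3,-0.1],[0,0,0]],
    [0,[6,-0.3,-0.03],[0,0,0]],
    [0,[7,-0.3,0.05],[0,0,0]],
    [0,[7.5,-0.3,0.1],[0,0,0]]
  ]
}}

```text
t: 43.85
position: [0.5578, 0.0967, 0.1405]
eef_rot: [0.001, 0.749, 0.663, 0.001]
force: [-2.2, 0.5, 10.9]
finger_gap: -0.0001
```

Call:
{"op": "move_arm", "data": {
  "rows": [
    [0,[0,0,-0.2],[0,0,0]],
    [0,[0,0,-0.4],[0,0,0]],
    [0,[0,0,-0.6],[0,0,0]],
    [0,[0,0,-0.8],[0,0,0]],
    [0,[0,0,-1],[0,0,0]],
    [0,[0,0,-1.2],[0,0,0]],
    [0,[0,0,-3],[0,0,0]],
    [0,[0,0,-6],[0,0,0]]
  ]
}}

```text
t: 44.65
position: [0.5569, 0.0965, 0.145]
eef_rot: [-0.001, 0.749, 0.663, -0.001]
force: [-0.9, 0.1, -0.9]
finger_gap: -0.0
```

Call:
{"op": "move_arm", "data": {
  "rows": [
    [0,[-8,0.2,0],[0,0,0]],
    [0,[-16,0.4,0],[0,0,0]],
    [0,[-20,0.5,1],[0,0,0]],
    [0,[-20,0.5,2.5],[0,0,0]],
    [0,[-20,0.5,3.5],[0,0,0]],
    [0,[-20,0.5,4.2],[0,0,0]],
    [0,[-20,0.5,4.5],[0,0,0]],
    [0,[-20,0.5,4.6],[0,0,0]]
  ]
}}

```text
t: 45.45
position: [0.5554, 0.0769, 0.1413]
eef_rot: [0.0, 0.749, 0.663, 0.0]
force: [-2.5, -0.3, 5.1]
finger_gap: -0.0001
```

```bash
python3 -c "
from h import *
go(0,19,141)"
```

```text
shift [0.1 1.2 0.3] turn [ 0.   -0.   -0.06] bed now [ -1.2  18.9 141.3] F [-2.5 -0.3  5.1]
```

Call:
{"op": "move_arm", "data": {
  "rows": [
    [0,[1,0,0],[0,0,0]],
    [0,[2,0,0],[0,0,0]],
    [0,[3,-0.1,0],[0,0,0]],
    [0,[4,-0.1,0],[0,0,0]],
    [0,[5,-0.1,0],[0,0,0]],
    [0,[5.6,-0.1,0],[0,0,0]],
    [0,[6,-0.1,0],[0,0,0]],
    [0,[6,-0.1,0],[0,0,0]]
  ]
}}

```text
t: 46.25
position: [0.5561, 0.083, 0.1413]
eef_rot: [0.0, 0.749, 0.663, 0.0]
force: [-3.2, 0.0, 5.8]
finger_gap: 0.0
```

```bash
python3 -c "
from h import *
im=robot.snapshot('scene').astype(np.float32).mean(2)[160:250,240:350]
new=cv2.resize(im,None,fx=7,fy=6.6,interpolation=cv2.INTER_CUBIC)
old=cv2.imread('pics/s6.png',0); 
# left rim dark minimum per row, s6 (axis about -44.5) vs now; and the model left/right extents
for nm,I in (('s6',old),('s7',cv2.imread('pics/s7.png',0)),('now',new)):
    print(nm,[int(100+np.argmin(I[r,100:420])) for r in (300,320,340,360,380)])
for y in (24,27,30):
    a,b=endext(y); print(y,((a-[240,160]+.5)*[7,6.6]-.5).round(0),((b-[240,160]+.5)*[7,6.6]-.5).round(0))"
```

```text
s6 [372, 384, 387, 387, 128]
s7 [217, 229, 224, 224, 229]
now [307, 316, 312, 308, 315]
24 [296. 225.] [597. 447.]
27 [303. 224.] [604. 446.]
30 [311. 223.] [611. 445.]
```

Call:
{"op": "move_arm", "data": {
  "rows": [
    [0,[0.8,0,0],[0,0,0]],
    [0,[1.6,0,0],[0,0,0]],
    [0,[2.4,-0.1,0],[0,0,0]],
    [0,[3.2,-0.1,0],[0,0,0]],
    [0,[4,-0.1,0],[0,0,0]],
    [0,[4.6,-0.1,0],[0,0,0]],
    [0,[5,-0.1,0],[0,0,0]],
    [0,[5,-0.1,0],[0,0,0]]
  ]
}}

```text
t: 47.1
position: [0.5566, 0.0879, 0.1414]
eef_rot: [0.0, 0.749, 0.663, 0.0]
force: [-2.2, -0.1, 5.4]
finger_gap: 0.0001
```

Call:
{"op": "move_arm", "data": {
  "rows": [
    [0,[0.6,0,0],[0,0,0]],
    [0,[1.2,0,0],[0,0,0]],
    [0,[1.8,0,0],[0,0,0]],
    [0,[2.4,0,0],[0,0,0]],
    [0,[3,0,0],[0,0,0]],
    [0,[3.5,0,0],[0,0,0]],
    [0,[4,0,0],[0,0,0]],
    [0,[4,0,0],[0,0,0]]
  ]
}}

```text
t: 47.9
position: [0.557, 0.0911, 0.1414]
eef_rot: [0.001, 0.749, 0.663, -0.0]
force: [-2.8, -4.2, 6.6]
finger_gap: 0.0002
```

Call:
{"op": "move_arm", "data": {
  "rows": [
    [0,[-0.2,0,0],[0,0,0]],
    [0,[-0.4,0,0],[0,0,0]],
    [0,[-0.6,0,0],[0,0,0]],
    [0,[-0.7,0,-0.1],[0,0,0]],
    [0,[-0.7,0,-0.2],[0,0,0]],
    [0,[-0.7,0,-0.3],[0,0,0]],
    [0,[-0.7,0,-0.3],[0,0,0]],
    [0,[-0.7,0,-0.3],[0,0,0]]
  ]
}}

```text
t: 48.7
position: [0.5569, 0.0907, 0.1414]
eef_rot: [0.0, 0.749, 0.663, -0.0]
force: [-2.2, -3.2, 5.4]
finger_gap: 0.0003
```

Call:
{"op": "move_arm", "data": {
  "rows": [
    [0,[-0.15,0,0],[0,0,0]],
    [0,[-0.3,0,0],[0,0,0]],
    [0,[-0.45,0,0],[0,0,0]],
    [0,[-0.6,0,0],[0,0,0]],
    [0,[-0.6,-0.1,0],[0,0,0]],
    [0,[-0.6,-0.2,0],[0,0,0]],
    [0,[-0.6,-0.3,0],[0,0,0]],
    [0,[-0.6,-0.3,0],[0,0,0]]
  ]
}}

```text
t: 49.5
position: [0.5568, 0.0902, 0.1414]
eef_rot: [0.0, 0.749, 0.663, 0.0]
force: [-1.9, -2.7, 6.1]
finger_gap: 0.0002
```

Call:
{"op": "move_arm", "data": {
  "rows": [
    [0,[-0.2,0,0],[0,0,0]],
    [0,[-0.5,0,0],[0,0,0]],
    [0,[-0.8,-0.1,0],[0,0,0]],
    [0,[-1,-0.2,0],[0,0,0]],
    [0,[-1.2,-0.2,0],[0,0,0]],
    [0,[-1.3,-0.2,0],[0,0,0]],
    [0,[-1.3,-0.2,0],[0,0,0]],
    [0,[-1.3,-0.2,0],[0,0,0]]
  ]
}}

```text
t: 50.3
position: [0.5566, 0.0891, 0.1414]
eef_rot: [0.0, 0.749, 0.663, 0.001]
force: [2.8, -2.0, 4.4]
finger_gap: -0.0002
```

Call:
{"op": "move_arm", "data": {
  "rows": [
    [0,[-0.2,0,0],[0,0,0]],
    [0,[-0.4,0,-0.1],[0,0,0]],
    [0,[-0.5,0,-0.2],[0,0,0]],
    [0,[-0.5,0,-0.3],[0,0,0]],
    [0,[-0.5,0,-0.4],[0,0,0]],
    [0,[-0.5,0,-0.5],[0,0,0]],
    [0,[-0.5,0,-0.7],[0,0,0]],
    [0,[-0.5,0,-0.9],[0,0,0]]
  ]
}}

```text
t: 51.1
position: [0.5555, 0.0887, 0.1415]
eef_rot: [-0.001, 0.749, 0.663, -0.001]
force: [0.6, 0.3, -1.2]
finger_gap: 0.0
```

Call:
{"op": "move_arm", "data": {
  "rows": [
    [0,[0,0,-1],[0,0,0]],
    [0,[0,0,-4],[0,0,0]],
    [0,[0,0,-10],[0,0,0]],
    [0,[0,0,-25],[0,0,0]],
    [0,[-20,0,-50],[0,0,0]],
    [0,[-60,0,-75],[0,0,0]],
    [0,[-100,-15,-90],[0,0,0]],
    [0,[-140,-30,-100],[0,0,0]]
  ]
}}

```text
t: 51.9
position: [0.5089, -0.048, 0.2437]
eef_rot: [0.001, 0.749, 0.663, 0.0]
force: [0.8, -1.0, 0.3]
finger_gap: 0.0
```

Call:
{"op": "move_arm", "data": {
  "rows": [
    [0,[-40,-20,0],[0,0,0]],
    [0,[-80,-40,0],[0,0,0]],
    [0,[-120,-60,0],[0,0,0]],
    [0,[-160,-80,0],[0,0,0]],
    [0,[-200,-100,0],[0,0,0]],
    [0,[-230,-110,0],[0,0,0]],
    [0,[-240,-120,0],[0,0,0]],
    [0,[-240,-120,0],[0,0,0]]
  ]
}}

```text
t: 52.7
position: [0.3603, -0.2715, 0.2424]
eef_rot: [0.0, 0.75, 0.662, -0.0]
force: [0.7, 0.1, 0.4]
finger_gap: -0.0
```

```bash
python3 -c "
from sp import *
t=robot.snapshot('top')[:,:,::-1]; s=robot.snapshot('scene')[:,:,::-1]
a=cv2.resize(t[125:255,40:300],None,fx=2.3,fy=2.3,interpolation=cv2.INTER_CUBIC); b=cv2.resize(s[140:250,215:400],(598,300),interpolation=cv2.INTER_CUBIC)
cv2.imwrite('pics/end.png',np.vstack([a,b])); print(a.shape)
print(axis(45,62),axis(-62,-45)); c=cam('top'); C=w2b(c[1])
for y in (27,30,33):
    m=np.arctan2(y-C[1],C[2]-71.5); d=np.arcsin(51/np.hypot(y-C[1],C[2]-71.5)); print(y,[round(C[1]+np.tan(m+k*d)*(C[2]-71.5),1) for k in(-1,1)])
    e0,e1=endext(y); print(((e0-[215,140]+.5)*[598/185,300/110]-.5).round(0),((e1-[215,140]+.5)*[598/185,300/110]-.5).round(0))
print(robot.state()['t'],robot.state()['force'])"
```

```text
(299, 598, 3)
[(-224.5, 1.5), (-210.5, -4.8), (-138.0, 0.4), (-21.0, -4.1), (-13.0, 1.1), (-6.5, 1.4), (0.0, 1.2), (6.5, 0.7), (13.0, 0.5)] [(-224.0, 2.3), (-210.0, -4.9), (-113.0, -0.6), (-78.5, -0.5), (-21.5, -3.3), (-13.0, 0.7), (-6.5, 1.2), (0.0, 1.2), (6.5, 0.8)]
27 [np.float64(-24.2), np.float64(79.0)]
[221. 147.] [359. 238.]
30 [np.float64(-21.2), np.float64(82.0)]
[224. 146.] [363. 238.]
33 [np.float64(-18.2), np.float64(85.1)]
[228. 146.] [366. 238.]
52.9 [0.40337947 0.07232143 0.17097266]
```

View pics/end.png

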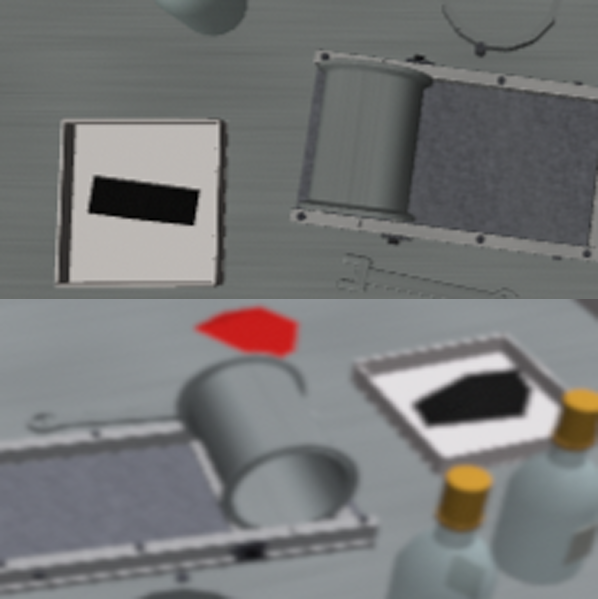

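```bash
python3 -c "
from sp import *
print([g for g in axis(45,62) if -30<g[0]<-15]); print(robot.state()['force'].round(1)); print(robot.hand_in())"
```

```text
[(-21.0, -4.1)]
[ 0.6 -0.1  0.8]
the job is handed in; nothing more can be done
None
```

The job is done and handed in. The chock lies flat in the tray, and the spool is over the sill and at rest at the mark, with the arm clear of everything at about 53 s.

- **Chock:** I gripped it from above, drew it forward off the spool over the sill, and set it down in the tray.
- **Rolling:** I moved the spool only by pressing on its top with the closed fingertips. The highest press I read was about 12 N. Forces were read only at the end of each 0.8 s move, so I can't rule out brief higher peaks.
- **Sill:** it felt about 4.5 mm high. The fingertip stayed on the spool both up and down, except for one gentle re-placing of the fingertip while the spool stood on top of the sill.
- **Final position:** the forward force rose to about 4 N, which showed the spool had reached the back stop. I then eased off before lifting away.

**Last checks:**
- The spool's edge in the top picture puts its axis at about bed y = +30 mm. A second picture just before hand-in gave the same edge position.
- The scene picture reads about 1 to 2 mm less, which is within its accuracy.
- In the last picture, which covers the bed and tray side, nothing else looked disturbed. The carton, offcut and gasket were outside that view.

**Didn't go as planned:** at the first touch of the sill, letting go made the spool roll back roughly 10 mm along the flat. I re-placed the fingertip and pushed it up again.

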